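Lock the tea chest with hasp and pin

ROBOT

A 6-joint arm with a two-finger parallel gripper is mounted at the origin on a cart in front of the work surface, level with it; the furniture and walls round the work are solid. World frame = base frame: x ahead of the robot, y to its left, z up, the work surface at z = 0. Lengths are in m, angles in rad, forces in N, time in s.
With the tool pointing down it reaches from about 0.275 to 0.975 m from the base axis. Payload 8.4 kg.
Tool frame: the origin (TCP) lies midway between the tips of the shut fingers; the grasp point (between the pads) lies 19 mm behind it; z points along the fingers, y is the direction in which the jaws open and shut (so a half turn about z gives the same grasp; the last joint's range is limited). The gripper opens to 92 mm and grips with 3 to 60 N. Pads are 20 mm wide; open, the fingers measure 128 mm over their backs; the gripper's body (75 mm by 189 mm) begins 69 mm behind the grasp point.
Start: joints at [1.335, 0.353, 1.633, -0, 1.155, -0.002], TCP at [0.145, 0.608, 0.215] pointing down, gripper open.
Joint ranges: [-2.63, 2.63], [-0.92, 2.1], [0.06, 2.66], [-1.3, 4.44], [0, 2.69], [-3.02, 3.02]. Speed limits (rad/s): [2.22, 2.22, 2.79, 3.14, 3.14, 3.14].

INTERFACE

Orientations are given as a rotation vector (axis times angle).
In Python, from station import env, eyes gives the robot as it stands.
- The arm moves only by the tool arm_command, never from a script. Its argument "commands" is a list of rows, each an object of numbers: "tx", "ty", "tz": the shift along the world's x, y, z normalised to -1 to 1, where 1 is 20 mm; "ax", "ay", "az": the turn, a rotation vector about the world's x, y, z normalised to -1 to 1, where 1 is 0.1 rad. In form: [{"tx": .., "ty": .., "tz": .., "ax": .., "ay": .., "az": ..}, ...]. A call has 1 to 20 rows; each row shifts and turns the commanded pose from where the row before left it; what a row does not reach is not made up. A row lasts 1/8 s, in which the tool goes at most 62.5 mm and 10.7 degrees, less where a joint would pass 70% of its speed; a pose out of reach is approached as far as the arm can. A call with a number of a shift or a turn outside -1 to 1 is refused whole. A call with a gripper value outside its range is refused whole. "fingers" is the closure, from -1 (fully open) to 1 (shut), so that 0 is half open, set as the call begins (left out, the last holds). The fingers move at their own pace and stop on an object; the grip force is fixed at half the most. Time passes only in rows, so rows that do not move let the fingers close. It gives the time, the measured TCP pose, the force and the opening at its end, in the units of the state.
- env.state(): the state, without advancing time (a new reading comes with each control period).
- eyes.camera(name): name is "scene" or "top" or "wrist"; returns (picture, depth): 384x512x3 uint8, red, green, blue; 384x512 float32, m along the optical axis (not along the pixel's ray), 0 where there is no reading.
- eyes.get_calibration(name): a dict with "K" (3x3 intrinsics, pixels), "dist" ([k1, k2, p1, p2, k3] as OpenCV has them; the pictures are not rectified), "xyz" and "attitude" of the camera in the world. Camera axes: x right, y down, z forward; pixel columns grow to the right and rows downward; lengths in m; the calibration is good to about 2 mm. A picture is of the moment at which its call begins: read the wrist's pose just before it. get_calibration takes no time and is no camera call; for the wrist camera it gives the pose at the moment of the call.
- env.close_job(): hands the job in, once; it reports no verdict.
The state is a dict: "time": time; "joint_positions": joint angles; "qvel": joint speeds; "effort": joint torques, N m; "position": TCP position; "tcp_rot": TCP orientation; "ft_force": force on the tool from outside, world axes, zero at the start; "moment": the same for the moment, N m; "opening": finger opening in m.
Only numpy, scipy, OpenCV 4.12 (cv2) and the standard library are available. Lean on these libraries where they do the work, as an engineer would, in place of code of your own. Each camera call takes 0.05 s, during which the arm holds its last target.

TASK

Lock up the tea chest for the night: first swing the brass hasp plate down over the slanting staple on the chest's front until it lies flat, then lift the retaining pin up and off its hook on the key board and drop it all the way through the hole of the staple, collar resting on the staple, and let go. Leave the bottle opener hanging on its hook and the muffin and the salt shaker where they stand.

Things in the scene. Friction and masses are not known exactly. Their poses are not given: they have to be found in the camera images.
- tea_chest: Beech tea chest, 169 deep (x) x 260 wide (y) x 136 mm high, lid shut, fixed. Origin: centre of its underside; z up, -x is its front (robot side), front face at x = -78 mm. A brass lid knob sticks out 19 mm from the front at y = 0, z = 131 mm. The hasp is on the front at y = -78 mm (right half seen from the robot).
- hasp (a joint): Angle of the hasp plate in rad about a level hinge along the chest's y axis: 0 = closed, hanging down flat against the front; 1.57 = straight out towards the robot; more = pointing up (largest 2.4). Stiff hinge: it stays where it is left; a push of about 1 N at its end moves it. Starts open at 1.5 to 2.2.
- hasp_hinge (a point): Middle of the hasp's hinge axis, on the chest's front upper edge (chest frame -82, -78, 134 mm), chest's axes. The brass plate hangs from here: 64 wide, 82 long, 3 mm thick, with a slot 26 mm wide, 25 to 73 mm from the hinge, that passes over the staple. The plate's flanks, 13 to 32 mm either side of the middle, can be pushed clear of the staple.
- hasp_end (a point): The middle of the free end of the hasp plate, 82 mm from the hinge axis; turns with the plate (when closed its axes are the chest's).
- staple: Brass tongue on the chest's front, 22 wide, 14 mm thick, sloping out and down, with a round 12 mm through hole. Origin: centre of the hole in the tongue's upper face (chest frame -108, -78, 90 mm). z = hole axis, upwards, leaning 35 degrees from vertical towards the chest's -x (robot side); y = chest's y. The pin goes in along -z, its handle leaning out from the chest.
- pin: Steel pin, 50 g: round shank 8 across, 30 mm long, tapered tip; collar 28 across, 4 mm thick; above it a flat loop handle 32 wide (y), 8 thick (x), up to 44 mm above the origin, its opening 20 wide from 10 to 38 mm. Origin: centre of the collar's underside; z from shank to handle. Hangs upright by the loop on one of the two hooks. Grip across the 32 mm, about 26 mm above the origin.
- opener: Flat steel bottle opener with the same loop handle (same origin and axes) but a flat blade 32 wide, 4 thick and 62 mm long, with a window, instead of collar and shank. It hangs on the other hook and stays there.
- stand: Wooden key board, fixed: foot 130 (x) x 210 (y) mm, upright board, top at 252 mm, with its front face at x = +45 mm. Origin: centre of the underside; -x faces the robot. Two steel strip hooks, 10 mm wide, at y = +-50 mm reach out to x = -45 mm, upper side at z = 165 mm; their ends turn up 11 mm more. To free a loop lift it 12 to 20 mm, then draw it 40 mm or more in -x.
- muffin: Plain muffin, about 78 mm across and 72 mm high, loose on the counter; origin at the centre of its underside. Leave alone.
- salt_shaker: Salt shaker, 44 mm across and 90 mm high, loose on the counter behind; origin at the centre of its underside. Leave alone.

How it is judged:
By the outcome, as a careful person would: the job done as asked, in the order asked, and still so for the second after the job is handed in, with the robot touching nothing.
It also fails if it takes over 59 s, if anything falls off the work surface, if the arm or the gripper's body presses on something with over 40 N, if the wrist force passes 120 N, or if a joint passes its speed limit or range.

## Working session

There is one attempt and no reset: what is moved stays moved. The work goes in short steps, Python scripts to look and compute and a tool call to move; the robot and the scene stay as the last step left them, time stands still between calls to the robot, and variables do not carry over. Pictures are saved under pics/ and viewed, and the job is handed in when it is done.

Besides the shell and the picture viewer there is one more tool, called in YAML: its name, and indented under it one key for each argument. arm_command: Moves the arm, as the interface text tells. Its arguments: {"type":"object","properties":{"commands":{"type":"array","items":{"type":"object","properties":{"tx":{"type":"number","minimum":-1,"maximum":1},"ty":{"type":"number","minimum":-1,"maximum":1},"tz":{"type":"number","minimum":-1,"maximum":1},"ax":{"type":"number","minimum":-1,"maximum":1},"ay":{"type":"number","minimum":-1,"maximum":1},"az":{"type":"number","minimum":-1,"maximum":1}}}},"fingers":{"type":"number"}},"required":["commands"]}

```bash
ls; mkdir -p pics; cat > h.py <<'E'
import numpy as np,cv2
from station import env,eyes
from scipy.spatial.transform import Rotation as R
def cap(n,tag):
    c=eyes.get_calibration(n); p,d=eyes.camera(n)
    cv2.imwrite(f'pics/{tag}.png',p[:,:,::-1]); np.savez(f'{tag}.npz',p=p,d=d,K=c['K'],dist=c['dist'],xyz=c['xyz'],att=c['attitude'])
    return p,d,c
def load(tag):
    return np.load(f'{tag}.npz')
def cloud(f):
    d=f['d'];h,w=d.shape
    uv=np.stack(np.meshgrid(np.arange(w),np.arange(h)),-1).reshape(-1,1,2).astype(np.float64)
    n=cv2.undistortPoints(uv,f['K'],f['dist']).reshape(h,w,2)
    P=np.concatenate([n*d[...,None],d[...,None]],-1)
    a=f['att']; M=R.from_rotvec(a).as_matrix() if a.shape==(3,) else a
    W=P@M.T+f['xyz']; W[d==0]=np.nan
    return W
E
python3 - <<'E'
from h import *
for n in ['scene','top','wrist']:
    p,d,c=cap(n,n+'0'); print(n,c)
print(env.state())
E
```

```text
pics
scene {'K': array([[388.81938879,   0.        , 248.22603529],
       [  0.        , 388.81938879, 190.11838429],
       [  0.        ,   0.        ,   1.        ]]), 'dist': array([0.02657607, 0.        , 0.        , 0.        , 0.        ]), 'xyz': array([0.26767693, 0.55447132, 0.88767414]), 'attitude': array([-0.70462486,  2.68186941, -1.00798164])}
top {'K': array([[471.21148304,   0.        , 247.28944814],
       [  0.        , 471.21148304, 193.5480144 ],
       [  0.        ,   0.        ,   1.        ]]), 'dist': array([-0.13667558,  0.        ,  0.        ,  0.        ,  0.        ]), 'xyz': array([ 0.5607963 , -0.0352452 ,  1.17071407]), 'attitude': array([-2.20921759,  2.20178828, -0.02030153])}
wrist {'K': array([[302.04755465,   0.        , 257.19777705],
       [  0.        , 302.04755465, 195.24091456],
       [  0.        ,   0.        ,   1.        ]]), 'dist': array([0.00470226, 0.        , 0.        , 0.        , 0.        ]), 'xyz': array([0.06369932, 0.62756117, 0.38441987]), 'attitude': array([2.27036058, 1.79313959, 0.27054621])}
{'time': 0.15, 'joint_positions': array([ 1.33458270e+00,  3.53493517e-01,  1.63397596e+00, -4.91352266e-06,
        1.15518597e+00, -2.35663123e-03]), 'qvel': array([-0.00098608, -0.0013104 , -0.00098412,  0.00049836, -0.00033122,
        0.00071271]), 'effort': array([-2.23187285e-04, -5.94211292e+01, -3.34469783e+01,  6.98309485e-02,
        2.04138737e-02, -7.13451459e-05]), 'position': array([0.14471713, 0.60761899, 0.21402794]), 'tcp_rot': array([-3.66487838e-01, -3.12001950e+00,  1.65834101e-03]), 'ft_force': array([-0.54243837,  0.69158826,  0.85174344]), 'moment': array([-0.05442272, -0.05281704, -0.03160677]), 'opening': 0.0917734788434232}
```

View pics/scene0.png

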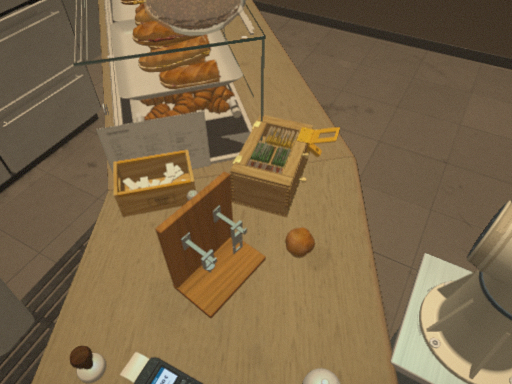

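View pics/top0.png

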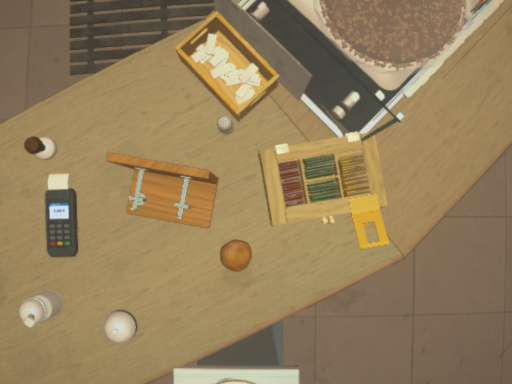

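View pics/wrist0.png

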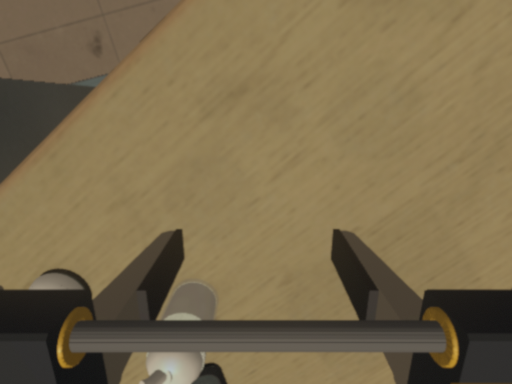

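The scene view shows the chest at about (270,160) with the open hasp at (322,136), the key board at (210,235) with two hooks, and the muffin at (300,240). The top view shows the same things: chest (325,180), hasp (369,220), stand (170,190), salt shaker (225,124). Next I measure.

```bash
python3 - <<'E'
from h import *
f=load('top0');W=cloud(f);s=load('scene0');S=cloud(s)
def q(W,u,v,r=1): return np.round(np.nanmedian(W[v-r:v+r+1,u-r:u+r+1].reshape(-1,3),0),4)
print('top: lid corners');
for n,(u,v) in dict(lidNW=(268,152),lidNE=(376,142),lidSE=(382,205),lidSW=(276,218),haspa=(356,204),haspb=(378,198),hend1=(364,246),hend2=(385,241),hookL=(139,190),hookR=(183,200),foot=(150,212),muf=(236,254),salt=(225,122),counter=(300,300)).items(): print(n,q(f and W,u,v))
im=s['p'][:,:,::-1]
cv2.imwrite('pics/s0a.png',cv2.resize(im[100:320,140:350],None,fx=2.6,fy=2.6,interpolation=cv2.INTER_CUBIC))
im=f['p'][:,:,::-1]
cv2.imwrite('pics/t0a.png',cv2.resize(im[120:270,90:400],None,fx=2.5,fy=2.5,interpolation=cv2.INTER_CUBIC))
E
```

```text
top: lid corners
lidNW [ 0.6787 -0.0736  0.1341]
lidNE [ 7.193e-01 -3.514e-01 -4.000e-04]
lidSE [ 0.5623 -0.3281  0.135 ]
lidSW [ 0.5332 -0.0917  0.1342]
haspa [ 0.5644 -0.2678  0.1387]
haspb [ 0.5779 -0.3182  0.1351]
hend1 [ 0.4742 -0.2792  0.166 ]
hend2 [ 0.4846 -0.3253  0.164 ]
hookL [0.5929 0.2048 0.1638]
hookR [0.5718 0.1093 0.1653]
foot [0.5435 0.2119 0.0179]
muf [ 0.447  -0.0019  0.0678]
salt [0.7529 0.0242 0.0884]
counter [ 0.3257 -0.1599 -0.0028]
```

View pics/s0a.png

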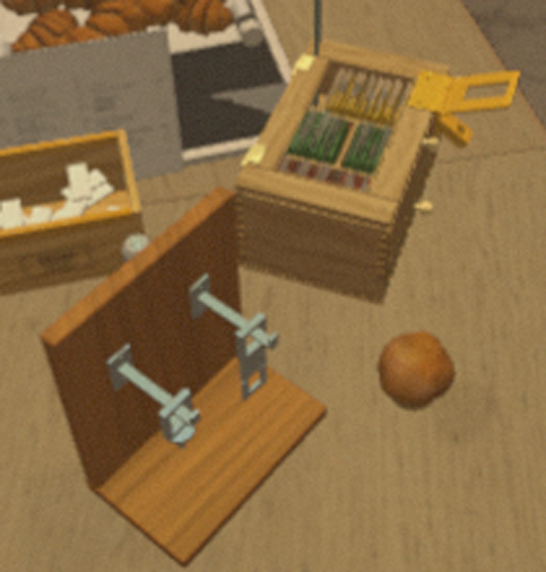

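View pics/t0a.png

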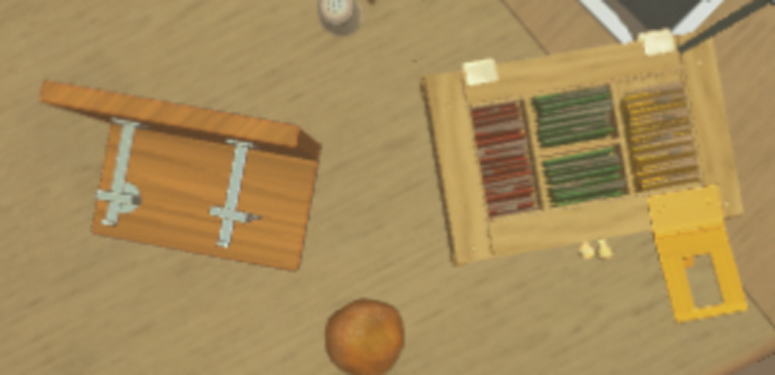

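The pin, with its round collar, is on the left hook (close-up at 180,415). The opener with the blade is on the right hook. Next I fit the poses.

```bash
python3 - <<'E'
from h import *
f=load('top0');W=cloud(f);S=cloud(load('scene0'))
def rect(P):
    (c,wh,a)=cv2.minAreaRect((P[:,:2]*1000).astype(np.float32)); return np.round(c,1),np.round(wh,1),round(a,2)
b=(W[...,0]>.5)&(W[...,0]<.76)&(W[...,1]<-.03)&(W[...,1]>-.38)
m=b&(W[...,2]>.128)&(W[...,2]<.1375)
# remove hasp colour
hsv=cv2.cvtColor(f['p'],cv2.COLOR_RGB2HSV)
br=(hsv[...,1]>200)&(hsv[...,2]>150)
lab=cv2.morphologyEx((m).astype(np.uint8),cv2.MORPH_OPEN,np.ones((3,3)))>0
print('lid',rect(W[lab]),np.nanmedian(W[lab][:,2]))
# front edge fit
P=W[m&~br]
from numpy import polyfit
e=[]
for y in np.arange(-.22,-.09,.005):
    k=P[abs(P[:,1]-y)<.0025]
    if len(k)>3: e.append((y,k[:,0].min()))
e=np.array(e);print('front edge',polyfit(e[:,0],e[:,1],1))
e=[]
for x in np.arange(.56,.66,.005):
    k=P[abs(P[:,0]-x)<.0025]
    if len(k)>3: e.append((x,k[:,1].max()))
e=np.array(e);print('left edge',polyfit(e[:,0],e[:,1],1))
# hasp
hm=br&(W[...,0]<.6)&(W[...,0]>.44)&(W[...,1]<-.23)&(W[...,1]>-.36)
H=W[hm&(W[...,2]>.13)];print('hasp',len(H),rect(H),H[:,2].min(),H[:,2].max())
hm2=hm&(W[...,2]>.137); H=W[hm2]; A=np.c_[H[:,:2],np.ones(len(H))];print('plane',np.linalg.lstsq(A,H[:,2],rcond=None)[0])
# stand
m=(W[...,0]>.48)&(W[...,0]<.75)&(W[...,1]>.03)&(W[...,1]<.3)
F=W[m&(W[...,2]>.01)&(W[...,2]<.03)];print('foot',rect(F),np.nanmedian(F[:,2]))
B=W[m&(W[...,2]>.245)&(W[...,2]<.26)];print('boardtop',rect(B),np.nanmedian(B[:,2]))
K=W[m&(W[...,2]>.13)&(W[...,2]<.2)&(hsv[...,1]<90)];
import sys
for side in (K[K[:,1]>.16],K[K[:,1]<.16]): print('hook',rect(side),len(side),np.round(np.percentile(side[:,2],[1,50,99]),4))
for n,lo,hi in(('muf',(.38,-.06),(.52,.06)),('salt',(.72,-.02),(.79,.06))):
    k=W[(W[...,0]>lo[0])&(W[...,0]<hi[0])&(W[...,1]>lo[1])&(W[...,1]<hi[1])&(W[...,2]>.02)];print(n,rect(k),k[:,2].max())
E
```

```text
lid (array([ 615.9, -198. ]), array([181.8, 258.4]), 10.03) 0.13503217629395425
front edge [-0.06485313  0.51883381]
left edge [ 0.17779105 -0.17726038]Traceback (most recent call last):
  File "<stdin>", line 27, in <module>
    return umr_minimum(a, axis, None, out, keepdims, initial, where)
ValueError: zero-size array to reduction operation minimum which has no identity
```

```bash
python3 - <<'E'
from h import *
f=load('top0');W=cloud(f);S=cloud(load('scene0'))
def rect(P):
    P=P[np.isfinite(P[:,0])];(c,wh,a)=cv2.minAreaRect((P[:,:2]*1000).astype(np.float32)); return np.round(c,1),np.round(wh,1),round(a,2)
hsv=cv2.cvtColor(f['p'],cv2.COLOR_RGB2HSV)
print(hsv[205,360],hsv[225,362],hsv[215,300],f['p'][225,362])
br=(hsv[...,1]>190)&(hsv[...,2]>120)
b=(W[...,0]>.5)&(W[...,0]<.76)&(W[...,1]<-.03)&(W[...,1]>-.38)
m=b&(W[...,2]>.128)&(W[...,2]<.14)
P=W[m&~br]
def lid(e,lab): 
    e=np.array(e)
    for _ in range(3):
        p=np.polyfit(e[:,0],e[:,1],1); r=e[:,1]-np.polyval(p,e[:,0]); e=e[abs(r)<max(.0025,0)]if 1 else e
    print(lab,p,len(e),np.degrees(np.arctan(p[0])))
lid([(y,P[abs(P[:,1]-y)<.0025][:,0].min()) for y in list(np.arange(-.15,-.085,.004))+list(np.arange(-.245,-.215,.004))],'front x(y)')
lid([(y,P[abs(P[:,1]-y)<.0025][:,0].max()) for y in np.arange(-.30,-.1,.005)],'back x(y)')
lid([(x,P[abs(P[:,0]-x)<.0025][:,1].max()) for x in np.arange(.56,.67,.005)],'left y(x)')
lid([(x,P[abs(P[:,0]-x)<.0025][:,1].min()) for x in np.arange(.58,.68,.005)],'right y(x)')
hm=br&(W[...,0]<.6)&(W[...,0]>.44)&(W[...,1]<-.23)&(W[...,1]>-.36)
H=W[hm&(W[...,2]>.13)];print('hasp',len(H))
if len(H):
  print(rect(H),H[:,2].min(),H[:,2].max())
  H=W[hm&(W[...,2]>.14)]; A=np.c_[H[:,:2],np.ones(len(H))];print('plane',np.linalg.lstsq(A,H[:,2],rcond=None)[0])
m=(W[...,0]>.48)&(W[...,0]<.75)&(W[...,1]>.03)&(W[...,1]<.3)
F=W[m&(W[...,2]>.01)&(W[...,2]<.03)];print('foot',rect(F),np.nanmedian(F[:,2]))
B=W[m&(W[...,2]>.243)&(W[...,2]<.26)];print('boardtop',rect(B),np.nanmedian(B[:,2]))
K=W[m&(W[...,2]>.12)&(W[...,2]<.2)&(hsv[...,1]<90)];
for side in (K[K[:,1]>.16],K[K[:,1]<.16]): print('hook',rect(side),len(side),np.round(np.percentile(side[:,2],[1,50,99]),4))
for n,lo,hi in(('muf',(.38,-.06),(.52,.06)),('salt',(.72,-.02),(.79,.06))):
    k=W[(W[...,0]>lo[0])&(W[...,0]<hi[0])&(W[...,1]>lo[1])&(W[...,1]<hi[1])&(W[...,2]>.02)];print(n,rect(k),k[:,2].max())
E
```

```text
[ 22 166 218] [ 21 193 214] [ 21 126 200] [214 167  52]
front x(y) [-0.16784875  0.50510152] 17 -9.52820720650857
back x(y) [-0.17039077  0.67356373] 30 -9.669804660317237
left y(x) [ 0.17370029 -0.17460455] 22 9.853974723063795
right y(x) [ 0.17631431 -0.43669425] 21 9.999295885830785
hasp 580
(array([ 511.9, -294.8]), array([72.3, 60.6]), 9.7) 0.13216787242619144 0.17032398596091025
plane [-0.40761505 -0.06920231  0.33925431]
foot (array([579.8, 160. ]), array([210.5, 117.4]), 80.32) 0.015735757281938212
boardtop (array([639.7, 148.9]), array([209.6,  18.4]), 79.59) 0.251488519973458
hook (array([594.9, 205.5]), array([33. , 90.7]), 74.08) 299 [0.128  0.1649 0.1832]
hook (array([577.9, 110.8]), array([31.3, 89.7]), 84.38) 257 [0.1464 0.1655 0.1852]
muf (array([4.42e+02, 1.00e-01]), array([74.4, 75.2]), 89.96) 0.07458750603844799
salt (array([768.1,  15.9]), array([39.5, 74.4]), 56.0) 0.10050507454818991
```

```bash
cat >> h.py <<'E'
TH=np.radians(9.77)
def chest_axes(): 
    c,s=np.cos(TH),np.sin(TH); return np.array([[c,-s,0],[s,c,0],[0,0,1.]])
def toolR(yaw,tilt):
    # tool z points down tilted toward +x(yaw); tool y along -y' (camera on robot side like start)
    z=np.array([np.sin(tilt),0,-np.cos(tilt)]); y=np.array([0,1.,0]); x=np.cross(y,z)
    M=np.stack([x,y,z],1); return R.from_euler('z',yaw).as_matrix()@M
def st():
    s=env.state(); return np.array(s['position']),R.from_rotvec(s['tcp_rot']).as_matrix(),s
def plan(p,Rt):
    P,M,s=st(); rv=R.from_matrix(Rt@M.T).as_rotvec()
    print('shift mm',np.round((p-P)*1000,1),'in rows',np.round((p-P)/.02,2),'turn rows(0.1)',np.round(rv/.1,2)); return P,M
E
python3 - <<'E'
from h import *
P,M,s=st(); print(np.round(M,3))
c=eyes.get_calibration('wrist');C=R.from_rotvec(c['attitude']).as_matrix()
print('cam in tool',np.round(M.T@(c['xyz']-P),4)); print(np.round(M.T@C,3))
print(np.round(toolR(TH,np.radians(35)),3))
c,s=np.cos(TH),np.sin(TH)
# hasp end: s-coordinate
f=load('top0');W=cloud(f);hsv=cv2.cvtColor(f['p'],cv2.COLOR_RGB2HSV)
hm=(hsv[...,1]>185)&(hsv[...,2]>120)&(W[...,0]<.6)&(W[...,0]>.44)&(W[...,1]<-.23)&(W[...,1]>-.36)&(W[...,2]>.139)
H=W[hm]@chest_axes(); print('hasp chestframe rel',np.round([H.min(0),H.max(0),H.mean(0)],4))
k=H[H[:,0]<H[:,0].min()+.006]; print(k[:,1].min(),k[:,1].max(),k[:,2].mean())
E
```

```text
[[-0.973  0.232 -0.   ]
 [ 0.232  0.973 -0.001]
 [-0.    -0.001 -1.   ]]
cam in tool [ 0.0834  0.0005 -0.1705]
[[-0.    -0.955 -0.296]
 [ 1.    -0.     0.   ]
 [-0.001 -0.296  0.955]]
[[-0.807 -0.17   0.565]
 [-0.139  0.985  0.097]
 [-0.574  0.    -0.819]]
hasp chestframe rel [[ 0.4174 -0.409   0.139 ]
 [ 0.4915 -0.3463  0.1703]
 [ 0.4521 -0.3772  0.1519]]
-0.4070184836267806 -0.3484552133547442 0.16588562151470623
```

```bash
python3 - <<'E'
from h import *
C=chest_axes()
p=C@np.array([.445,-.412,.23]); print(p); plan(p,toolR(TH,np.radians(35)))
E
```

```text
[ 0.50845984 -0.3305111   0.23      ]
shift mm [ 363.7 -938.1   16. ] in rows [ 18.19 -46.91   0.8 ] turn rows(0.1) [-0.18 -6.15  3.92]
```

arm_command:
  commands:
    - {"tx":0.6,"ty":-1,"tz":0.8}
    - {"tx":0.6,"ty":-1,"tz":0.8}
    - {"tx":0.6,"ty":-1,"tz":0.8}
    - {"tx":0.6,"ty":-1,"tz":0.8}
    - {"tx":0.6,"ty":-1,"tz":0.8}
    - {"tx":0.6,"ty":-1}
    - {"tx":0.6,"ty":-1}
    - {"tx":0.6,"ty":-1}
    - {"tx":0.6,"ty":-1}
    - {"tx":0.6,"ty":-1}
    - {"tx":0.4,"ty":-1}
    - {"tx":0.4,"ty":-1}
    - {"tx":0.4,"ty":-1}
    - {"tx":0.3,"ty":-1}
    - {"tx":0.3,"ty":-1}
    - {"tx":0.2,"ty":-1}
    - {"tx":0.2,"ty":-1}
    - {"tx":0.2,"ty":-1}
    - {"tx":0.2,"ty":-1}
    - {"tx":0.2,"ty":-1}
  fingers: 1

```text
schema error: expected keys tx, ty, tz, ax, ay, az
```

arm_command:
  commands:
    - {"ty":-1,"ay":-0.3,"az":0.2}
    - {"ty":-1,"ay":-0.3,"az":0.2}
    - {"ty":-1,"ay":-0.3,"az":0.2}
    - {"ty":-1,"ay":-0.3,"az":0.2}
    - {"ty":-1,"ay":-0.3,"az":0.2}
    - {"ty":-1,"ay":-0.3,"az":0.2}
    - {"ty":-1,"ay":-0.3,"az":0.2}
    - {"ty":-1,"ay":-0.3,"az":0.2}
    - {"ty":-1,"ay":-0.3,"az":0.2}
    - {"ty":-1,"ay":-0.3,"az":0.2}
    - {"ty":-1,"ay":-0.3,"az":0.2}
    - {"ty":-1,"ay":-0.3,"az":0.2}
    - {"ty":-1,"ay":-0.3,"az":0.2}
    - {"ty":-1,"ay":-0.3,"az":0.2}
    - {"ty":-1,"ay":-0.3,"az":0.2}
    - {"ty":-1,"ay":-0.3,"az":0.2}
    - {"ty":-1,"ay":-0.3,"az":0.2}
    - {"ty":-1,"ay":-0.3,"az":0.2}
    - {"ty":-1,"ay":-0.3,"az":0.2}
    - {"ty":-1,"ay":-0.3,"az":0.2}

```text
schema error: expected keys tx, ty, tz, ax, ay, az
```

```bash
python3 - <<'E'
from h import *
C=chest_axes()
p=C@np.array([.445,-.412,.20]); plan(p,toolR(TH,np.radians(35)));print(env.state()['time'],env.state()['joint_positions'],env.state()['ft_force'])
E
```

```text
shift mm [ 363.7 -938.1  -14. ] in rows [ 18.19 -46.91  -0.7 ] turn rows(0.1) [-0.18 -6.15  3.92]
0.15 [ 1.33458270e+00  3.53493517e-01  1.63397596e+00 -4.91352266e-06
  1.15518597e+00 -2.35663123e-03] [-0.54243837  0.69158826  0.85174344]
```

All six keys are needed in each row.

arm_command:
  commands:
    - {"tx":0.6,"ty":-1,"tz":0.8,"ax":0,"ay":0,"az":0}
    - {"tx":0.6,"ty":-1,"tz":0.8,"ax":0,"ay":0,"az":0}
    - {"tx":0.6,"ty":-1,"tz":0.8,"ax":0,"ay":0,"az":0}
    - {"tx":0.6,"ty":-1,"tz":0.8,"ax":0,"ay":0,"az":0}
    - {"tx":0.6,"ty":-1,"tz":0.8,"ax":0,"ay":0,"az":0}
    - {"tx":0.6,"ty":-1,"tz":0,"ax":0,"ay":0,"az":0}
    - {"tx":0.6,"ty":-1,"tz":0,"ax":0,"ay":0,"az":0}
    - {"tx":0.6,"ty":-1,"tz":0,"ax":0,"ay":0,"az":0}
    - {"tx":0.6,"ty":-1,"tz":0,"ax":0,"ay":0,"az":0}
    - {"tx":0.6,"ty":-1,"tz":0,"ax":0,"ay":0,"az":0}
    - {"tx":0.4,"ty":-1,"tz":0,"ax":0,"ay":0,"az":0}
    - {"tx":0.4,"ty":-1,"tz":0,"ax":0,"ay":0,"az":0}
    - {"tx":0.4,"ty":-1,"tz":0,"ax":0,"ay":0,"az":0}
    - {"tx":0.3,"ty":-1,"tz":0,"ax":0,"ay":0,"az":0}
    - {"tx":0.3,"ty":-1,"tz":0,"ax":0,"ay":0,"az":0}
    - {"tx":0.2,"ty":-1,"tz":0,"ax":0,"ay":0,"az":0}
    - {"tx":0.2,"ty":-1,"tz":0,"ax":0,"ay":0,"az":0}
    - {"tx":0.2,"ty":-1,"tz":0,"ax":0,"ay":0,"az":0}
    - {"tx":0.2,"ty":-1,"tz":0,"ax":0,"ay":0,"az":0}
    - {"tx":0.2,"ty":-1,"tz":0,"ax":0,"ay":0,"az":0}
  fingers: 1

```text
time: 2.65
position: [0.3205, 0.2066, 0.2942]
tcp_rot: [-0.366, -3.12, 0.001]
ft_force: [-0.1, -0.0, -0.7]
opening: 0.0004
```

arm_command:
  commands:
    - {"tx":0,"ty":-1,"tz":0,"ax":0,"ay":-0.3,"az":0.2}
    - {"tx":0,"ty":-1,"tz":0,"ax":0,"ay":-0.3,"az":0.2}
    - {"tx":0,"ty":-1,"tz":0,"ax":0,"ay":-0.3,"az":0.2}
    - {"tx":0,"ty":-1,"tz":0,"ax":0,"ay":-0.3,"az":0.2}
    - {"tx":0,"ty":-1,"tz":0,"ax":0,"ay":-0.3,"az":0.2}
    - {"tx":0,"ty":-1,"tz":0,"ax":0,"ay":-0.3,"az":0.2}
    - {"tx":0,"ty":-1,"tz":0,"ax":0,"ay":-0.3,"az":0.2}
    - {"tx":0,"ty":-1,"tz":0,"ax":0,"ay":-0.3,"az":0.2}
    - {"tx":0,"ty":-1,"tz":0,"ax":0,"ay":-0.3,"az":0.2}
    - {"tx":0,"ty":-1,"tz":0,"ax":0,"ay":-0.3,"az":0.2}
    - {"tx":0,"ty":-1,"tz":0,"ax":0,"ay":-0.3,"az":0.2}
    - {"tx":0,"ty":-1,"tz":0,"ax":0,"ay":-0.3,"az":0.2}
    - {"tx":0,"ty":-1,"tz":0,"ax":0,"ay":-0.3,"az":0.2}
    - {"tx":0,"ty":-1,"tz":0,"ax":0,"ay":-0.3,"az":0.2}
    - {"tx":0,"ty":-1,"tz":0,"ax":0,"ay":-0.3,"az":0.2}
    - {"tx":0,"ty":-1,"tz":0,"ax":0,"ay":-0.3,"az":0.2}
    - {"tx":0,"ty":-1,"tz":0,"ax":0,"ay":-0.3,"az":0.2}
    - {"tx":0,"ty":-1,"tz":0,"ax":0,"ay":-0.3,"az":0.2}
    - {"tx":0,"ty":-1,"tz":0,"ax":0,"ay":-0.3,"az":0.2}
    - {"tx":0,"ty":-1,"tz":0,"ax":0,"ay":-0.3,"az":0.2}

```text
time: 5.15
position: [0.3299, -0.1838, 0.301]
tcp_rot: [-0.206, 2.559, 0.084]
ft_force: [0.1, -0.2, 0.1]
opening: 0.0005
```

```bash
python3 - <<'E'
from h import *
C=chest_axes()
p=C@np.array([.445,-.412,.20]); plan(p,toolR(TH,np.radians(35)));print(env.state()['time'],env.state()['joint_positions'],env.state()['ft_force'])
E
```

```text
shift mm [ 178.5 -146.7 -101. ] in rows [ 8.93 -7.33 -5.05] turn rows(0.1) [-0.11 -0.37  0.04]
5.15 [-1.01949276 -0.32404511  2.25759627  0.61881389  1.07372381 -3.01663077] [ 0.09030548 -0.24000504  0.14224923]
```

arm_command:
  commands:
    - {"tx":1,"ty":-0.5,"tz":0,"ax":0,"ay":0,"az":0}
    - {"tx":1,"ty":-0.5,"tz":0,"ax":0,"ay":0,"az":0}
    - {"tx":1,"ty":-0.5,"tz":0,"ax":0,"ay":0,"az":0}
    - {"tx":1,"ty":-0.5,"tz":0,"ax":0,"ay":0,"az":0}
    - {"tx":1,"ty":-1,"tz":-0.5,"ax":0,"ay":0,"az":0}
    - {"tx":1,"ty":-1,"tz":-0.5,"ax":0,"ay":0,"az":0}
    - {"tx":1,"ty":-1,"tz":-1,"ax":0,"ay":0,"az":0}
    - {"tx":1,"ty":-1,"tz":-1,"ax":0,"ay":0,"az":0}
    - {"tx":0.9,"ty":-1,"tz":-1,"ax":0,"ay":-0.4,"az":0}

```text
time: 6.28
position: [0.5194, -0.317, 0.2333]
tcp_rot: [-0.191, 2.552, 0.075]
ft_force: [-0.4, 0.4, -0.4]
opening: 0.0006
```

```bash
python3 - <<'E'
from h import *
C=chest_axes()
p=C@np.array([.445,-.412,.20]); plan(p,toolR(TH,np.radians(35)));print(env.state()['time'],env.state()['joint_positions'],env.state()['ft_force'])
print(np.round(C.T@st()[0],4))
cap('wrist','w1');cap('scene','s1')
E
```

```text
shift mm [-10.9 -13.5 -33.3] in rows [-0.55 -0.67 -1.66] turn rows(0.1) [-0.08 -0.29  0.17]
6.275 [-0.82831571  0.17171072  1.98124352  0.71639121  0.7851214  -3.01555966] [-0.43524355  0.42537109 -0.44724079]
[ 0.4581 -0.4006  0.2333]
```

View pics/w1.png

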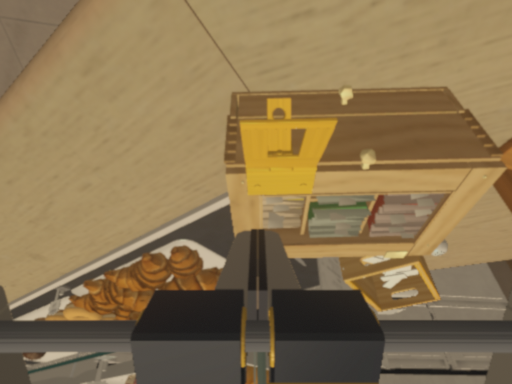

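The wrist view (inverted, chest at the bottom) shows the open hasp at (285,150), the staple tip with its hole at (280,108) and two knobs at (345,95) and (367,158). Joint 6 is against its limit, so I will turn the tool slightly about its own axis. First I check the staple from this view.

```bash
python3 - <<'E'
from h import *
C=chest_axes()
o=np.array([.574,-.2997,0])
f=load('w1');W=cloud(f)@C-o
hsv=cv2.cvtColor(f['p'],cv2.COLOR_RGB2HSV)
for u,v in [(270,100),(288,100),(279,98),(280,104),(270,110),(290,112),(246,122),(334,122),(250,190),(310,190),(346,95),(235,96),(447,90),(228,165)]:
    print((u,v),np.round(W[v,u]*1000,1),hsv[v,u])
im=f['p'][:,:,::-1]
cv2.imwrite('pics/w1a.png',cv2.resize(im[80:200,210:360],None,fx=5,fy=5,interpolation=cv2.INTER_CUBIC))
Rt=toolR(TH,np.radians(35))@R.from_euler('z',.2).as_matrix()
plan(C@np.array([.445,-.412,.20]),Rt)
E
```

```text
(270, 100) [-118.2  -86.8   83.8] [ 21 193 204]
(288, 100) [-118.   -70.2   84.2] [ 21 192 208]
(279, 98) [-76.3 -72.9  16.3] [ 20 180 174]
(280, 104) [-115.1  -77.6   86. ] [ 21 193 209]
(270, 110) [-109.9  -86.9   87.4] [ 21 193 205]
(290, 112) [-109.1  -68.2   90.2] [ 20 186 191]
(246, 122) [-156.3 -106.5  166.4] [ 22 187 184]
(334, 122) [-155.3  -48.8  167.2] [ 21 194 202]
(250, 190) [ -54.8 -107.5  138.7] [ 22 190 204]
(310, 190) [-53.4 -49.  139.2] [ 22 186 206]
(346, 95) [-91.8  -1.8  37.5] [ 24  93 215]
(235, 96) [ -75.8 -124.9    9.2] [ 17 138 122]
(447, 90) [-78.3 124.6  11.1] [ 17 137 121]
(228, 165) [ -75.5 -127.7  124.6] [ 18 138 176]
shift mm [-11.6 -13.4 -33.2] in rows [-0.58 -0.67 -1.66] turn rows(0.1) [ 1.03 -0.09 -1.49]
```

View pics/w1a.png

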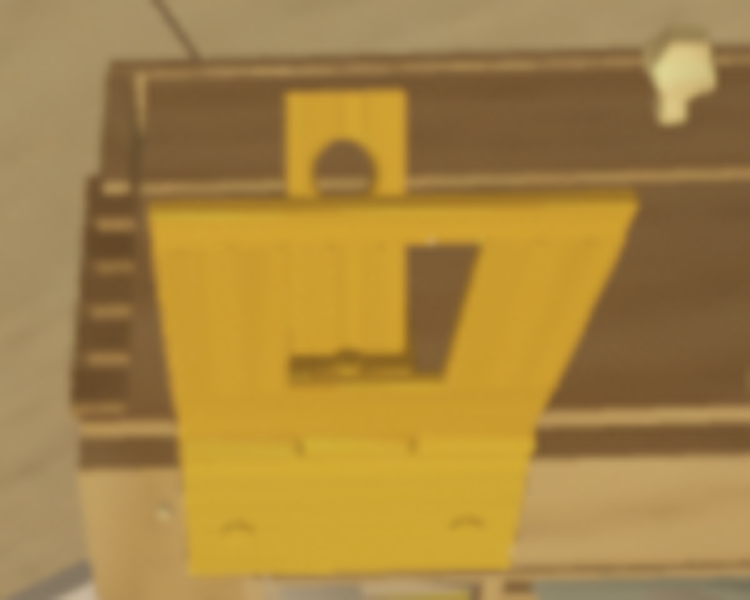

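arm_command:
  commands:
    - {"tx":-0.3,"ty":-0.35,"tz":-0.85,"ax":0.5,"ay":-0.05,"az":-0.75}
    - {"tx":-0.3,"ty":-0.35,"tz":-0.85,"ax":0.5,"ay":-0.05,"az":-0.75}
    - {"tx":0,"ty":0,"tz":-0.9,"ax":0,"ay":0,"az":0}
    - {"tx":0,"ty":0,"tz":-0.85,"ax":0,"ay":0,"az":0}
    - {"tx":-0.2,"ty":-0.03,"tz":-0.6,"ax":0,"ay":0,"az":0}
    - {"tx":-0.2,"ty":-0.03,"tz":-0.6,"ax":0,"ay":0,"az":0}
    - {"tx":0.05,"ty":0.01,"tz":-0.6,"ax":0,"ay":0,"az":0}
    - {"tx":0.05,"ty":0.01,"tz":-0.6,"ax":0,"ay":0,"az":0}
    - {"tx":0.2,"ty":0.04,"tz":-0.4,"ax":0,"ay":0,"az":0}
    - {"tx":0.2,"ty":0.04,"tz":-0.4,"ax":0,"ay":0,"az":0}

```text
time: 7.62
position: [0.5233, -0.3263, 0.1249]
tcp_rot: [0.072, 2.593, 0.142]
ft_force: [-1.4, -0.2, 0.0]
opening: 0.0008
```

```bash
python3 - <<'E'
from h import *
C=chest_axes()
print(np.round(C.T@st()[0],4),env.state()['joint_positions'])
Rt=toolR(TH,np.radians(35))@R.from_euler('z',.2).as_matrix()
plan(C@np.array([.4475,-.412,.102]),Rt)
cap('wrist','w2')
E
```

```text
[ 0.4603 -0.4103  0.1249] [-0.81833828  0.34531763  2.03434768  0.86100833  0.6159742  -3.0165153 ]
shift mm [-12.3  -3.8 -22.9] in rows [-0.62 -0.19 -1.15] turn rows(0.1) [-0.02 -0.58  0.23]
```

View pics/w2.png

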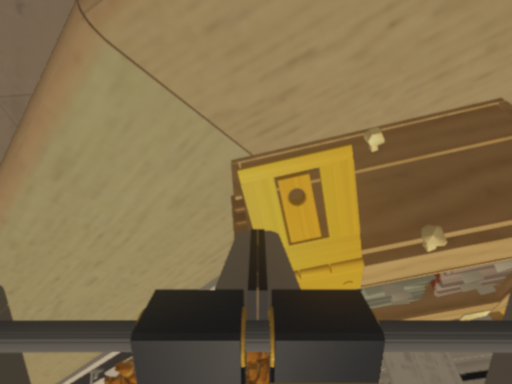

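```bash
cat > kin.py <<'E'
from h import *
from scipy.optimize import least_squares
def fko(q,c0=np.pi/2): 
    r=lambda a,t:R.from_euler(a,t)
    return (r('z',q[0])*r('y',q[1]+q[2])*r('z',q[3])*r('y',q[4])*r('z',q[5])*r('z',c0)).as_matrix()
E
python3 - <<'E'
from kin import *
obs=[([1.33458270e+00,3.53493517e-01,1.63397596e+00,0,1.15518597,-.00235663],[0.14471713,0.60761899,0.21402794],[-3.66487838e-01,-3.12001950,.00166]),
([-1.01949276,-0.32404511,2.25759627,0.61881389,1.07372381,-3.01663077],[0.3299,-0.1838,0.301],[-.206,2.559,.084]),
([-0.82831571,0.17171072,1.98124352,0.71639121,0.7851214,-3.01555966],[.5194,-.317,.2333],[-.191,2.552,.075]),
([-0.81833828,0.34531763,2.03434768,0.86100833,0.6159742,-3.0165153],[.5233,-.3263,.1249],[.072,2.593,.142])]
for q,p,rv in obs:
    M=R.from_rotvec(rv).as_matrix(); 
    for sg in (1,-1):
        q2=np.array(q); q2[5]*=1
        E=fko(q2).T@M; print(sg,np.round(R.from_matrix(E).as_rotvec(),3)); break
def pos(v,q,M):
    h,r0,L1,L2,L3,e=v
    a=q[1];b=q[1]+q[2]
    rr=r0+L1*np.sin(a)+L2*np.sin(b)+e*np.cos(b);z=h+L1*np.cos(a)+L2*np.cos(b)-e*np.sin(b)
    return np.array([rr*np.cos(q[0]),rr*np.sin(q[0]),z])+L3*M[:,2]
res=least_squares(lambda v:np.concatenate([pos(v,q,R.from_rotvec(rv).as_matrix())-p for q,p,rv in obs]),[.3,0,.4,.4,.2,0])
print(res.x,res.fun)
E
```

```text
1 [ 0. -0. -0.]
1 [ 0. -0.  0.]
1 [-0. -0.  0.]
1 [ 0. -0. -0.]
[ 0.29761011 -0.00128669  0.56941127  0.49591911  0.36233284  0.06028759] [ 1.43987591e-03 -4.28012492e-04 -3.84467999e-04  4.70560219e-05
  8.40723809e-05  2.85797598e-04  5.33265898e-05 -2.50662204e-04
  8.31074145e-05 -1.87876756e-04 -4.62885491e-05  1.55615441e-05]
```

```bash
cat >> kin.py <<'E'
V=[0.29761011,-0.00128669,0.56941127,0.49591911,0.36233284,0.06028759]
LO=np.array([-2.63,-.92,.06,-1.3,0,-3.02]);HI=np.array([2.63,2.1,2.66,4.44,2.69,3.02])
def pos(q,M,v=V):
    h,r0,L1,L2,L3,e=v;a=q[1];b=q[1]+q[2]
    rr=r0+L1*np.sin(a)+L2*np.sin(b)+e*np.cos(b);z=h+L1*np.cos(a)+L2*np.cos(b)-e*np.sin(b)
    return np.array([rr*np.cos(q[0]),rr*np.sin(q[0]),z])+L3*M[:,2]
def ik(p,Rt,q0):
    def f(q):
        M=fko(q); return np.concatenate([(pos(q,M)-p)*5,R.from_matrix(M.T@Rt).as_rotvec()])
    lo=LO.copy();hi=HI.copy();lo[5]=-9;hi[5]=9;lo[3]=-6;hi[3]=6
    s=least_squares(f,np.clip(q0,lo+.001,hi-.001),bounds=(lo,hi)); return s.x,np.abs(s.fun).max()
E
python3 - <<'E'
from kin import *
C=chest_axes();q0=np.array(env.state()['joint_positions'])
for nm,p,t in [('push',(.4475,-.412,.102),35),('push0',(.48,-.412,.079),35),('pushtilt20',(.48,-.412,.079),20),('ins',(.462,-.3777,.096),35)]:
  for psi in (0,.3,.6,-.3,-.6,np.pi):
    Rt=toolR(TH,np.radians(t))@R.from_euler('z',psi).as_matrix()
    q,e=ik(C@np.array(p),Rt,q0); print(nm,psi,np.round(q,2),round(e,4))
E
```

```text
push 0 [-0.87  0.39  2.08  1.05  0.61 -3.48] 0.0
push 0.3 [-0.87  0.39  2.08  1.05  0.61 -3.18] 0.0
push 0.6 [-0.87  0.39  2.08  1.05  0.61 -2.88] 0.0
push -0.3 [-0.87  0.39  2.08  1.05  0.61 -3.78] 0.0
push -0.6 [-0.87  0.39  2.08  1.05  0.61 -4.08] 0.0
push 3.141592653589793 [-0.87  0.39  2.08  1.05  0.61 -0.34] 0.0
push0 0 [-0.82  0.45  2.05  1.12  0.56 -3.51] 0.0
push0 0.3 [-0.82  0.45  2.05  1.12  0.56 -3.21] 0.0
push0 0.6 [-0.82  0.45  2.05  1.12  0.56 -2.91] 0.0
push0 -0.3 [-0.82  0.45  2.05  1.12  0.56 -3.81] 0.0
push0 -0.6 [-0.82  0.45  2.05  1.12  0.56 -4.11] 0.0
push0 3.141592653589793 [-0.82  0.45  2.05  1.12  0.56 -0.37] 0.0
pushtilt20 0 [-0.69  0.43  1.93  0.48  0.6  -2.8 ] 0.0
pushtilt20 0.3 [-0.69  0.43  1.93  0.48  0.6  -2.5 ] 0.0
pushtilt20 0.6 [-0.69  0.43  1.93  0.48  0.6  -2.2 ] 0.0
pushtilt20 -0.3 [-0.69  0.43  1.93  0.48  0.6  -3.1 ] 0.0
pushtilt20 -0.6 [-0.69  0.43  1.93  0.48  0.6  -3.4 ] 0.0
pushtilt20 3.141592653589793 [-0.69  0.43  1.93  0.48  0.6   0.34] 0.0
ins 0 [-0.81  0.38  2.13  1.12  0.56 -3.51] 0.0
ins 0.3 [-0.81  0.38  2.13  1.12  0.56 -3.21] 0.0
ins 0.6 [-0.81  0.38  2.13  1.12  0.56 -2.91] 0.0
ins -0.3 [-0.81  0.38  2.13  1.12  0.56 -3.81] 0.0
ins -0.6 [-0.81  0.38  2.13  1.12  0.56 -4.11] 0.0
ins 3.141592653589793 [-0.81  0.38  2.13  1.12  0.56 -0.36] 0.0
```

```bash
python3 - <<'E'
from kin import *
C=chest_axes()
Rt=toolR(TH,np.radians(20))@R.from_euler('z',.1).as_matrix()
plan(C@np.array([.4565,-.412,.090]),Rt)
print(np.round(C[:,0]/20*1000/1000,4))
q0=np.array(env.state()['joint_positions'])
th=np.radians(-10)
for psi in (0,np.pi):
  print(ik(np.array([.578,.207,.134]),toolR(th,0)@R.from_euler('z',psi).as_matrix(),[.35,.4,1.6,0,1.1,-1 if psi==0 else 2]))
E
```

```text
shift mm [ -3.7  -2.6 -34.2] in rows [-0.18 -0.13 -1.71] turn rows(0.1) [-0.87  1.92  1.14]
[0.0493 0.0085 0.    ]
(array([ 3.43900460e-01,  4.20599586e-01,  1.72720724e+00,  5.43216920e-17,
        9.93785824e-01, -1.05236294e+00]), np.float64(3.608224830031759e-15))
(array([ 3.43900460e-01,  4.20599586e-01,  1.72720724e+00, -2.45554550e-17,
        9.93785824e-01,  2.08922971e+00]), np.float64(1.6653345369377348e-15))
```

arm_command:
  commands:
    - {"tx":-0.05,"ty":-0.05,"tz":-0.55,"ax":-0.3,"ay":0.65,"az":0.4}
    - {"tx":-0.05,"ty":-0.05,"tz":-0.55,"ax":-0.3,"ay":0.65,"az":0.4}
    - {"tx":-0.1,"ty":-0.05,"tz":-0.6,"ax":-0.3,"ay":0.65,"az":0.35}
    - {"tx":0.3,"ty":0.05,"tz":-0.2,"ax":0,"ay":0,"az":0}
    - {"tx":0.3,"ty":0.05,"tz":-0.2,"ax":0,"ay":0,"az":0}
    - {"tx":0,"ty":0,"tz":0,"ax":0,"ay":0,"az":0}

```text
time: 8.43
position: [0.531, -0.327, 0.083]
tcp_rot: [-0.1, 2.795, 0.064]
ft_force: [0.7, -0.2, -0.6]
opening: 0.0007
```

```bash
python3 - <<'E'
from kin import *
C=chest_axes()
print(np.round(C.T@st()[0],4),env.state()['joint_positions'],C.T@env.state()['ft_force'])
Rt=toolR(TH,np.radians(20))@R.from_euler('z',.1).as_matrix()
plan(C@np.array([.479,-.412,.079]),Rt)
cap('wrist','w3')
E
```

```text
[ 0.4678 -0.4123  0.083 ] [-0.70512329  0.41873582  1.94128668  0.47464143  0.60662626 -2.71637336] [ 0.70772955 -0.29006608 -0.60690211]
shift mm [11.   2.2 -4. ] in rows [ 0.55  0.11 -0.2 ] turn rows(0.1) [ 0.02 -0.02 -0.01]
```

View pics/w3.png

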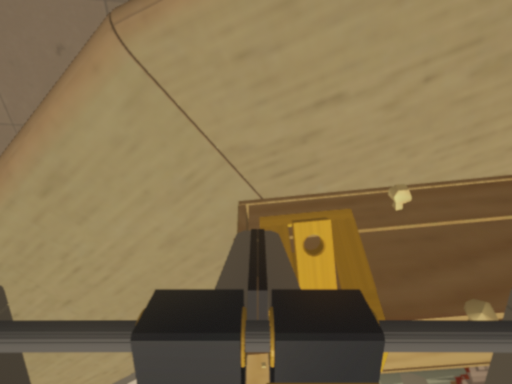

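The hasp at (320,260) is nearly down and the staple with its hole at (313,245) comes through the slot. I push the last millimetres gently.

arm_command:
  commands:
    - {"tx":0.25,"ty":0.05,"tz":-0.1,"ax":0,"ay":0,"az":0}
    - {"tx":0.2,"ty":0.05,"tz":-0.1,"ax":0,"ay":0,"az":0}
    - {"tx":0.1,"ty":0.02,"tz":0,"ax":0,"ay":0,"az":0}
    - {"tx":0,"ty":0,"tz":0,"ax":0,"ay":0,"az":0}

```text
time: 8.98
position: [0.5421, -0.325, 0.0794]
tcp_rot: [-0.101, 2.795, 0.063]
ft_force: [-0.7, -0.8, 0.4]
opening: 0.0004
```

arm_command:
  commands:
    - {"tx":0.1,"ty":0.02,"tz":0,"ax":0,"ay":0,"az":0}
    - {"tx":0,"ty":0,"tz":0,"ax":0,"ay":0,"az":0}

```text
time: 9.22
position: [0.5439, -0.3245, 0.0793]
tcp_rot: [-0.101, 2.795, 0.063]
ft_force: [-2.0, -1.2, 0.6]
opening: 0.0002
```

arm_command:
  commands:
    - {"tx":0.1,"ty":0.02,"tz":0,"ax":0,"ay":0,"az":0}
    - {"tx":0,"ty":0,"tz":0,"ax":0,"ay":0,"az":0}

```text
time: 9.48
position: [0.5448, -0.3243, 0.0791]
tcp_rot: [-0.101, 2.797, 0.063]
ft_force: [-9.3, -2.9, 4.5]
opening: 0.0004
```

arm_command:
  commands:
    - {"tx":0.05,"ty":0.01,"tz":0,"ax":0,"ay":0,"az":0}
    - {"tx":0,"ty":0,"tz":0,"ax":0,"ay":0,"az":0}

```text
time: 9.72
position: [0.5451, -0.3242, 0.0791]
tcp_rot: [-0.102, 2.797, 0.063]
ft_force: [-14.3, -4.4, 6.8]
opening: 0.0004
```

arm_command:
  commands:
    - {"tx":-0.5,"ty":-0.1,"tz":0,"ax":0,"ay":0,"az":0}
    - {"tx":-1,"ty":-0.2,"tz":0.2,"ax":0,"ay":0,"az":0}
    - {"tx":-1,"ty":0,"tz":1,"ax":0,"ay":0,"az":0}
    - {"tx":-1,"ty":0.5,"tz":1,"ax":0,"ay":0,"az":0}
    - {"tx":-0.5,"ty":1,"tz":1,"ax":0,"ay":0,"az":0}
    - {"tx":0,"ty":1,"tz":1,"ax":0,"ay":0,"az":0}
    - {"tx":0,"ty":1,"tz":1,"ax":0,"ay":0,"az":0}
    - {"tx":0,"ty":0,"tz":0,"ax":0,"ay":0,"az":0}
  fingers: -0.2

```text
time: 10.72
position: [0.4669, -0.2596, 0.1849]
tcp_rot: [-0.103, 2.793, 0.061]
ft_force: [-0.5, -0.2, -0.3]
opening: 0.0553
```

```bash
python3 - <<'E'
from kin import *
print(env.state()['joint_positions'])
cap('wrist','w4');cap('top','t4');cap('scene','s4')
f=load('w4');im=f['p'][:,:,::-1]
cv2.imwrite('pics/w4b.png',cv2.resize(im,None,fx=1.5,fy=1.5,interpolation=cv2.INTER_CUBIC))
E
```

```text
[-0.68288218  0.13350212  2.05605799  0.38273862  0.75211935 -2.58212513]
```

View pics/w4b.png

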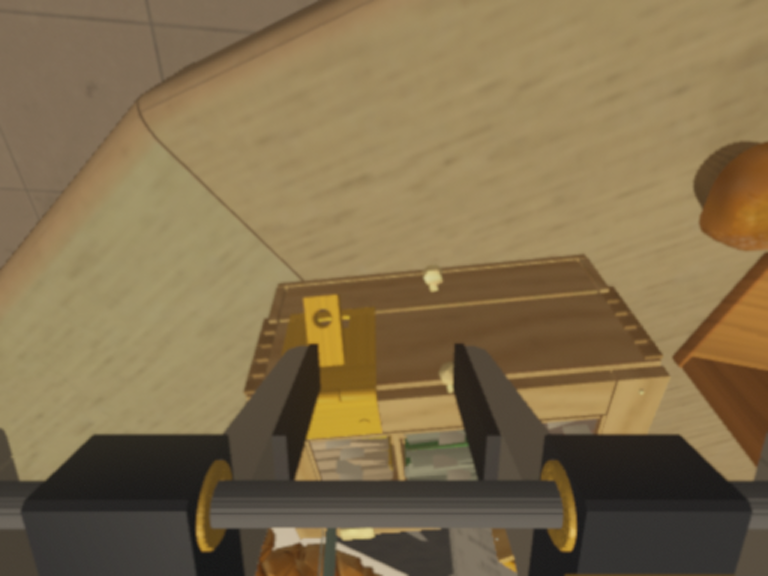

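The hasp lies flat. The staple hole is at about (215,212) in camera pixels. I measure it and the plate's flatness.

```bash
python3 - <<'E'
from kin import *
C=chest_axes();o=np.array([.574,-.2997,0])
f=load('w4');W=cloud(f)@C-o
hsv=cv2.cvtColor(f['p'],cv2.COLOR_RGB2HSV)
im=f['p'][:,:,::-1]
cv2.imwrite('pics/w4a.png',cv2.resize(im[185:265,185:265],None,fx=7,fy=7,interpolation=cv2.INTER_NEAREST))
br=(hsv[...,1]>170)&(hsv[...,0]>18)
P=W[br]
st_=(abs(P[:,1]+78)<12)&(P[:,0]<-.095)&(P[:,0]>-.135)&(P[:,2]>.06)
st_=(abs(P[:,1]+.078)<.012)&(P[:,0]<-.095)&(P[:,0]>-.135)&(P[:,2]>.06)
Q=P[st_];A=np.c_[Q[:,0],np.ones(len(Q))];print('staple plane z=ax+b',np.linalg.lstsq(A,Q[:,2],rcond=None)[0],'expected slope',np.tan(np.radians(35)),len(Q),'y',Q[:,1].min(),Q[:,1].max(),'x',Q[:,0].min())
pl=(P[:,0]>-.095)&(P[:,2]<.12)&(P[:,2]>.05)&(abs(P[:,1]+.078)>.014)&(abs(P[:,1]+.078)<.034);Q=P[pl]
print('plate',len(Q),np.polyfit(Q[:,2],Q[:,0],1),Q[:,0].mean(),Q.min(0),Q.max(0))
# hole pixel: dark blob
g=cv2.cvtColor(f['p'],cv2.COLOR_RGB2GRAY)
m=((~br)|(hsv[...,2]<130)).astype(np.uint8);roi=np.zeros_like(m);roi[200:226,203:227]=m[200:226,203:227]
n,l,s,c=cv2.connectedComponentsWithStats(roi); print(s,c)
K=f['K']
for k in range(1,n):
    if 20<s[k][4]<250:
        y=cv2.undistortPoints(np.array([[c[k]]]),K,f['dist'])[0,0]
        d=C.T@(R.from_rotvec(f['att']).as_matrix()@np.array([y[0],y[1],1])); c0=C.T@f['xyz']-o
        nrm=np.array([-np.sin(np.radians(35)),0,np.cos(np.radians(35))]);p0=np.array([-.108,-.078,.09])
        t=nrm@(p0-c0)/(nrm@d); print('hole',c[k],np.round(c0+t*d,4))
E
```

```text
staple plane z=ax+b [0.6592575  0.16051401] expected slope 0.7002075382097097 637 y -0.08951014774075472 -0.06722445608842303 x -0.1194047745530532
plate 1011 [ 0.01568945 -0.08401594] -0.08268505607038995 [-0.08445372 -0.11032042  0.05306765] [ 0.04163251 -0.04714663  0.11977202]
[[     0      0    512    384 196542]
 [   226    200      1      5      5]
 [   210    206     10     12     58]
 [   203    223      1      3      3]] [[255.51385455 191.49319229]
 [226.         202.        ]
 [213.81034483 211.98275862]
 [203.         224.        ]]
hole [213.81034483 211.98275862] [-0.1073 -0.0794  0.0905]
```

View pics/w4a.png

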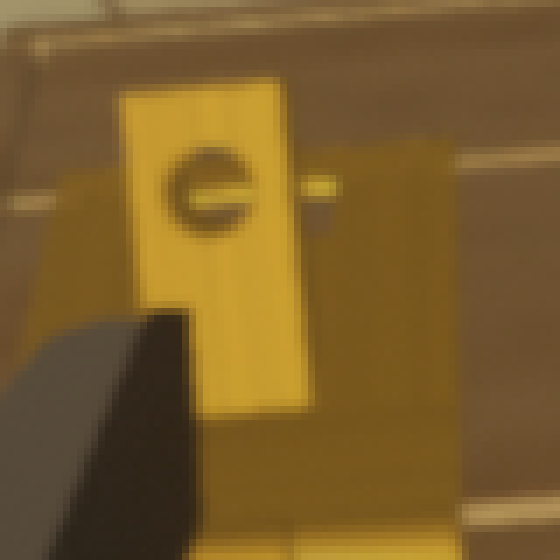

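```bash
python3 - <<'E'
from kin import *
f=load('t4');W=cloud(f);hsv=cv2.cvtColor(f['p'],cv2.COLOR_RGB2HSV)
m=(W[...,0]>.48)&(W[...,0]<.75)&(W[...,1]>.03)&(W[...,1]<.3)
K=m&(W[...,2]>.10)&(W[...,2]<.2)&(hsv[...,1]<110)
print(np.argwhere(K).min(0),np.argwhere(K).max(0))
th=np.radians(-10);S=np.array([[np.cos(th),-np.sin(th)],[np.sin(th),np.cos(th)]])
P=W[K];L=P[P[:,1]>.16];T=L[(L[:,2]>.167)&(L[:,2]<.175)]
Q=np.c_[L[:,:2]@S,L[:,2]]*1000
print('left',np.round(Q.min(0)),np.round(Q.max(0)))
i=np.argsort(Q[:,0]);
for a in np.arange(Q[:,0].min(),Q[:,0].max(),6):
    k=Q[(Q[:,0]>=a)&(Q[:,0]<a+6)]
    if len(k): print(round(a),np.round(k.min(0)),np.round(k.max(0)),len(k))
B=W[m&(W[...,2]>.245)&(W[...,2]<.256)];B=B[:,:2]
v=np.linalg.svd(B-B.mean(0))[2][0];print('yaw',np.degrees(np.arctan2(-v[0],v[1])) )
im=f['p'][:,:,::-1]
cv2.imwrite('pics/t4a.png',cv2.resize(im[145:235,95:225],None,fx=6,fy=6,interpolation=cv2.INTER_CUBIC))
E
```

```text
[167 128] [218 192]
left [506. 291. 128.] [596. 328. 199.]
506 [506. 303. 163.] [511. 312. 177.] 16
512 [512. 303. 130.] [517. 312. 168.] 16
518 [518. 299. 128.] [523. 313. 169.] 28
524 [524. 291. 128.] [529. 324. 175.] 40
530 [530. 291. 130.] [536. 323. 175.] 46
536 [536. 300. 128.] [541. 312. 168.] 24
542 [542. 303. 128.] [548. 313. 169.] 16
548 [548. 302. 163.] [554. 313. 168.] 13
554 [554. 303. 162.] [559. 312. 167.] 12
560 [560. 303. 163.] [565. 313. 167.] 13
566 [566. 304. 161.] [571. 312. 167.] 12
572 [572. 303. 161.] [577. 312. 167.] 14
578 [578. 303. 163.] [583. 312. 169.] 13
584 [584. 303. 162.] [589. 312. 167.] 13
590 [590. 296. 144.] [596. 318. 187.] 32
596 [596. 295. 152.] [596. 328. 199.] 5
yaw -10.213581841583487
```

View pics/t4a.png

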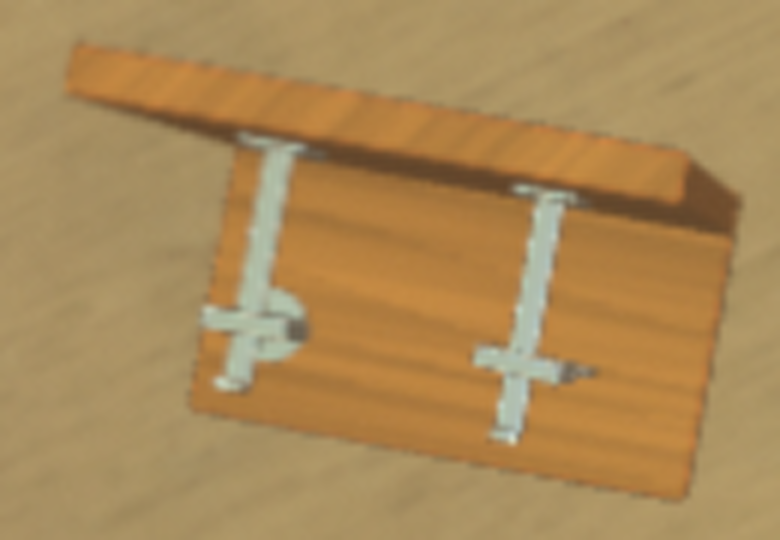

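```bash
python3 - <<'E'
from kin import *
plan(np.array([.5763,.2106,.22]),toolR(np.radians(-10.1),0))
E
```

```text
shift mm [109.8 470.9  37.1] in rows [ 5.49 23.54  1.85] turn rows(0.1) [-0.14  3.47 -2.46]
```

arm_command:
  commands:
    - {"tx":0,"ty":1,"tz":1,"ax":0,"ay":0.2,"az":-0.15}
    - {"tx":0,"ty":1,"tz":1,"ax":0,"ay":0.2,"az":-0.15}
    - {"tx":0,"ty":1,"tz":1,"ax":0,"ay":0.2,"az":-0.15}
    - {"tx":0,"ty":1,"tz":1,"ax":0,"ay":0.2,"az":-0.15}
    - {"tx":0.1,"ty":1,"tz":0,"ax":0,"ay":0.2,"az":-0.15}
    - {"tx":0.2,"ty":1,"tz":0,"ax":0,"ay":0.2,"az":-0.15}
    - {"tx":0.2,"ty":1,"tz":0,"ax":0,"ay":0.2,"az":-0.15}
    - {"tx":0.2,"ty":1,"tz":0,"ax":0,"ay":0.2,"az":-0.15}
    - {"tx":0.2,"ty":1,"tz":0,"ax":0,"ay":0.2,"az":-0.15}
    - {"tx":0.2,"ty":1,"tz":0,"ax":0,"ay":0.2,"az":-0.15}
    - {"tx":0.3,"ty":1,"tz":0,"ax":0,"ay":0.2,"az":-0.15}
    - {"tx":0.3,"ty":1,"tz":0,"ax":0,"ay":0.2,"az":-0.15}
    - {"tx":0.3,"ty":1,"tz":0,"ax":0,"ay":0.2,"az":-0.15}
    - {"tx":0.3,"ty":1,"tz":0,"ax":0,"ay":0.2,"az":-0.15}
    - {"tx":0.3,"ty":1,"tz":0,"ax":0,"ay":0.2,"az":-0.15}
    - {"tx":0.3,"ty":1,"tz":0,"ax":0,"ay":0.2,"az":-0.15}
    - {"tx":0.3,"ty":1,"tz":0,"ax":0,"ay":0.2,"az":-0.05}
    - {"tx":0.3,"ty":1,"tz":0,"ax":0,"ay":0.1,"az":0}
    - {"tx":0.3,"ty":1,"tz":0,"ax":0,"ay":0,"az":0}
    - {"tx":0.3,"ty":1,"tz":0,"ax":0,"ay":0,"az":0}

```text
time: 13.38
position: [0.5492, 0.1411, 0.2631]
tcp_rot: [-0.279, -3.127, -0.017]
ft_force: [0.3, 0.9, -0.2]
opening: 0.0552
```

```bash
python3 - <<'E'
from kin import *
plan(np.array([.5763,.2106,.22]),toolR(np.radians(-10.1),0)); print(env.state()['joint_positions'])
E
```

```text
shift mm [ 27.1  69.5 -43.1] in rows [ 1.35  3.48 -2.15] turn rows(0.1) [-0.11 -0.01  0.01]
[ 0.24160349  0.21851677  1.70612479  0.01205393  1.21563526 -1.15569507]
```

arm_command:
  commands:
    - {"tx":0.35,"ty":0.9,"tz":-0.4,"ax":-0.1,"ay":0,"az":0}
    - {"tx":0.35,"ty":0.9,"tz":-0.4,"ax":0,"ay":0,"az":0}
    - {"tx":0.35,"ty":0.9,"tz":-0.6,"ax":0,"ay":0,"az":0}
    - {"tx":0.3,"ty":0.8,"tz":-0.7,"ax":0,"ay":0,"az":0}
    - {"tx":0,"ty":0,"tz":0,"ax":0,"ay":0,"az":0}

```text
time: 14.0
position: [0.5754, 0.2108, 0.2194]
tcp_rot: [-0.276, -3.126, -0.0]
ft_force: [0.6, 0.6, -0.6]
opening: 0.0552
```

```bash
python3 - <<'E'
from kin import *
plan(np.array([.5763,.2106,.135]),toolR(np.radians(-10.1),0))
cap('wrist','w5');f=load('w5')
cv2.imwrite('pics/w5b.png',cv2.resize(f['p'][:,:,::-1],None,fx=1.5,fy=1.5,interpolation=cv2.INTER_CUBIC))
E
```

```text
shift mm [  0.9  -0.2 -84.4] in rows [ 0.05 -0.01 -4.22] turn rows(0.1) [-0.   -0.04  0.  ]
```

View pics/w5b.png

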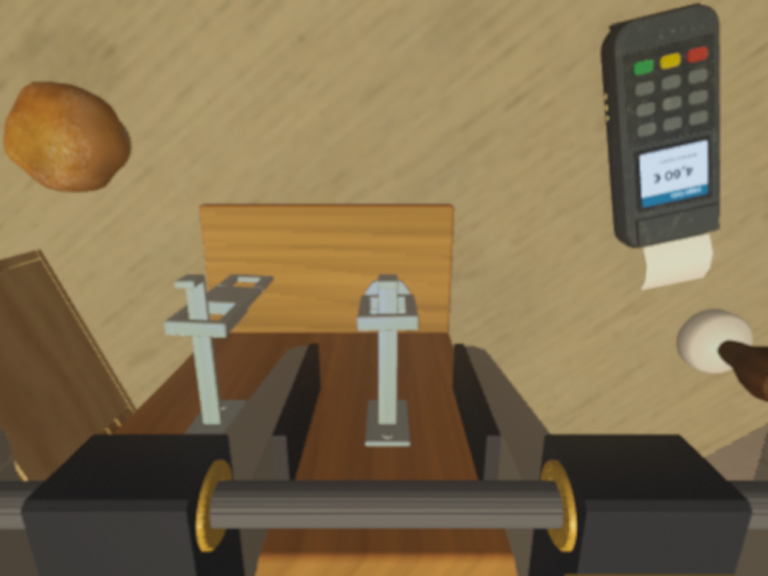

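The pin's loop bar at (259,212) is centred between the fingers and the opener is clearly on the other hook at (140,217). I cast a ray to get the bar's position.

```bash
python3 - <<'E'
from kin import *
f=load('w5');W=cloud(f);P,M,_=st()
hsv=cv2.cvtColor(f['p'],cv2.COLOR_RGB2HSV)
for u,v in [(242,213),(276,213),(242,210),(276,210),(242,216),(276,217),(258,200),(258,192),(258,188)]:
    print((u,v),np.round(M.T@(W[v,u]-P)*1000,1),np.round(W[v,u],4))
b=(hsv[...,1]<90)&(np.abs(W[...,2]-.171)<.006)
Q=(W-P)@M; k=Q[b&(np.abs(Q[...,1])<.03)]
print(np.round(np.percentile(k,[1,50,99],axis=0)*1000,1))
k2=k[np.abs(k[:,1])>.008];print(np.round([k2.min(0),k2.mean(0),k2.max(0)],4))
E
```

```text
(242, 213) [  1.5 -10.6  49.1] [0.572  0.2    0.1712]
(276, 213) [ 1.2 15.7 50.1] [0.5769 0.2259 0.1703]
(242, 210) [  2.9 -10.8  52. ] [0.5705 0.2002 0.1683]
(276, 210) [ 3.9 15.6 49.3] [0.5742 0.2263 0.1711]
(242, 216) [ -1.3 -10.7  50.1] [0.5747 0.1994 0.1702]
(276, 217) [-1.7 15.7 49. ] [0.5798 0.2253 0.1713]
(258, 200) [10.2  1.7 55.1] [0.5656 0.2137 0.1653]
(258, 192) [19.8  1.7 44.6] [0.5562 0.2154 0.1758]
(258, 188) [22.9  1.7 44.6] [0.5531 0.2159 0.1758]
[[-64.2 -13.   43.5]
 [ -8.9   1.8  53.3]
 [ 23.6  16.5  55.2]]
[[-0.0666 -0.0139  0.0432]
 [-0.0163  0.0037  0.0493]
 [ 0.004   0.0173  0.055 ]]
```

arm_command:
  commands:
    - {"tx":0.02,"ty":0.09,"tz":-1,"ax":0,"ay":0,"az":0}
    - {"tx":0,"ty":0,"tz":-1,"ax":0,"ay":0,"az":0}
    - {"tx":0,"ty":0,"tz":-1,"ax":0,"ay":0,"az":0}
    - {"tx":0,"ty":0,"tz":-0.8,"ax":0,"ay":0,"az":0}
    - {"tx":0,"ty":0,"tz":-0.4,"ax":0,"ay":0,"az":0}
    - {"tx":0,"ty":0,"tz":0,"ax":0,"ay":0,"az":0}

```text
time: 14.8
position: [0.5762, 0.2116, 0.1372]
tcp_rot: [-0.279, -3.127, -0.001]
ft_force: [-0.2, -1.1, 0.9]
opening: 0.055
```

arm_command:
  commands:
    - {"tx":0,"ty":0,"tz":0,"ax":0,"ay":0,"az":0}
    - {"tx":0,"ty":0,"tz":0,"ax":0,"ay":0,"az":0}
    - {"tx":0,"ty":0,"tz":0,"ax":0,"ay":0,"az":0}
    - {"tx":0,"ty":0,"tz":0,"ax":0,"ay":0,"az":0}
  fingers: 1

```text
time: 15.3
position: [0.5766, 0.212, 0.1379]
tcp_rot: [-0.278, -3.129, -0.002]
ft_force: [0.0, -1.0, 3.0]
opening: 0.0314
```

arm_command:
  commands:
    - {"tx":0,"ty":0,"tz":0.4,"ax":0,"ay":0,"az":0}
    - {"tx":0,"ty":0,"tz":0.4,"ax":0,"ay":0,"az":0}
    - {"tx":0,"ty":0,"tz":0,"ax":0,"ay":0,"az":0}

```text
time: 15.68
position: [0.5769, 0.212, 0.1544]
tcp_rot: [0.279, 3.129, 0.003]
ft_force: [-0.3, 0.2, -0.5]
opening: 0.0316
```

```bash
python3 - <<'E'
from kin import *
cap('wrist','w6');f=load('w6')
cv2.imwrite('pics/w6.png',cv2.resize(f['p'][130:330,130:390,::-1],None,fx=3,fy=3,interpolation=cv2.INTER_CUBIC)); print(env.state()['position'],env.state()['ft_force'])
E
```

```text
[0.57654743 0.21192632 0.15386018] [-0.14257729 -0.48901824 -0.99454405]
```

View pics/w6.png

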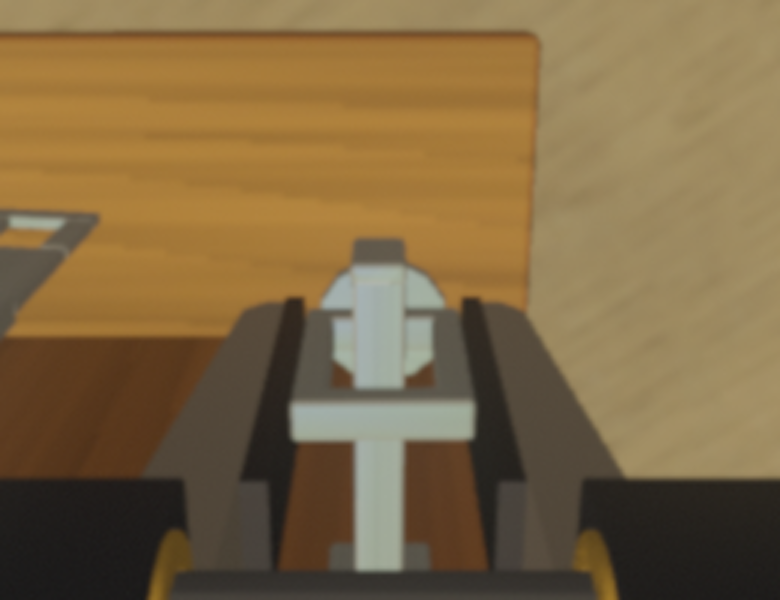

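arm_command:
  commands:
    - {"tx":-0.5,"ty":0.09,"tz":0,"ax":0,"ay":0,"az":0}
    - {"tx":-0.8,"ty":0.14,"tz":0,"ax":0,"ay":0,"az":0}
    - {"tx":-0.8,"ty":0.14,"tz":0,"ax":0,"ay":0,"az":0}
    - {"tx":-0.9,"ty":0.16,"tz":0,"ax":0,"ay":0,"az":0}
    - {"tx":-1,"ty":0.18,"tz":0,"ax":0,"ay":0,"az":0}
    - {"tx":-1,"ty":0.1,"tz":0.5,"ax":0,"ay":0,"az":0}

```text
time: 16.48
position: [0.4743, 0.2281, 0.1629]
tcp_rot: [-0.278, -3.127, -0.001]
ft_force: [-0.0, 0.5, -0.9]
opening: 0.0318
```

```bash
python3 - <<'E'
from kin import *
C=chest_axes();o=np.array([.574,-.2997,0])
cap('wrist','w7');f=load('w7')
cv2.imwrite('pics/w7b.png',cv2.resize(f['p'][:,:,::-1],None,fx=1.5,fy=1.5,interpolation=cv2.INTER_CUBIC))
q0=np.array(env.state()['joint_positions'])
for psi in (.7,.8,1):
    Rt=toolR(TH,np.radians(35))@R.from_euler('z',psi).as_matrix()
    for d in (.004,.05):
        p=C@(o+[-.108,-.0783,.09]+d*np.array([-np.sin(np.radians(35)),0,np.cos(np.radians(35))])); q,e=ik(p,Rt,[-.8,.4,2.1,1.1,.5,-2.8]);print(psi,d,np.round(q,2),e)
    plan(p,Rt)
    print(np.round(Rt,3))
E
```

```text
0.7 0.004 [-0.81  0.38  2.13  1.13  0.55 -2.81] 8.576472865229334e-14
0.7 0.05 [-0.85  0.29  2.14  1.01  0.62 -2.71] 3.5760283623176292e-12
shift mm [  22.5 -526.6  -33.2] in rows [  1.12 -26.33  -1.66] turn rows(0.1) [ 2.07 -5.8  -3.42]
[[-0.727  0.39   0.565]
 [ 0.529  0.843  0.097]
 [-0.439  0.37  -0.819]]
0.8 0.004 [-0.81  0.38  2.13  1.13  0.55 -2.71] 1.1851630787873546e-13
0.8 0.05 [-0.85  0.29  2.14  1.01  0.62 -2.61] 1.3962770532861117e-14
shift mm [  22.5 -526.6  -33.2] in rows [  1.12 -26.33  -1.66] turn rows(0.1) [ 2.36 -5.71 -4.39]
[[-0.684  0.461  0.565]
 [ 0.61   0.786  0.097]
 [-0.4    0.411 -0.819]]
1 0.004 [-0.81  0.38  2.13  1.13  0.55 -2.51] 5.477495339261672e-15
1 0.05 [-0.85  0.29  2.14  1.01  0.62 -2.41] 2.027544798721692e-12
shift mm [  22.5 -526.6  -33.2] in rows [  1.12 -26.33  -1.66] turn rows(0.1) [ 2.94 -5.49 -6.32]
[[-0.579  0.588  0.565]
 [ 0.754  0.649  0.097]
 [-0.31   0.483 -0.819]]
```

View pics/w7b.png

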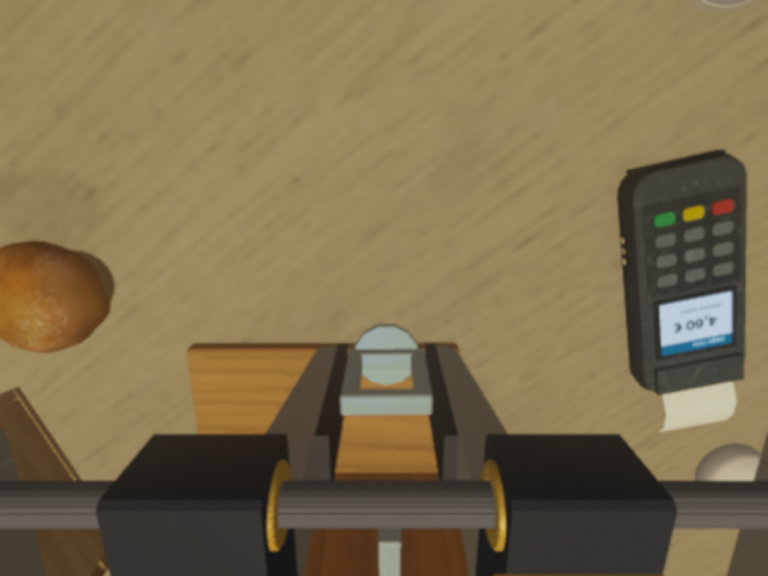

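The pin is off its hook and held, with the loop bar at (258,268) and the collar at (258,228) in camera pixels. The board and opener are undisturbed. I measure how it sits in the hand.

```bash
python3 - <<'E'
from kin import *
f=load('w7');W=cloud(f);P,M,_=st();Q=(W-P)@M*1000
hsv=cv2.cvtColor(f['p'],cv2.COLOR_RGB2HSV)
b=(hsv[...,1]<95)&(np.abs(Q[...,1])<20)&(Q[...,2]>-45)&(Q[...,2]<20)&(abs(Q[...,0])<30)
rows=np.where(b.any(1))[0]
for v in rows:
    k=Q[v][b[v]]; print(v,len(k),np.round(k.mean(0),1),np.round(k[:,1].min(),1),np.round(k[:,1].max(),1))
E
```

```text
216 12 [12.2  0.8 10.7] -2.7 4.3
217 16 [12.2  0.8  8.9] -4.0 5.6
218 20 [11.7  0.8  8.3] -5.2 6.9
219 24 [11.1  0.8  8.2] -6.6 8.2
220 28 [10.5  0.8  8.2] -7.9 9.4
221 30 [9.9 0.8 7.9] -8.4 10.1
222 31 [9.2 0.5 7.8] -9.1 10.8
223 33 [8.5 1.1 7.9] -9.0 11.4
224 34 [7.9 0.8 7.9] -9.7 11.4
225 36 [7.1 0.8 8. ] -10.4 12.0
226 38 [6.5 0.8 7.9] -11.1 12.8
227 38 [5.9 0.8 7.8] -11.0 12.6
228 40 [5.2 0.8 7.7] -11.8 13.3
229 41 [4.6 1.2 7.4] -11.7 18.3
230 51 [4.4 1.1 6.3] -18.2 19.9
231 53 [ 4.1 -0.1  5.5] -19.5 19.7
232 53 [3.5 0.3 5.3] -19.4 19.5
233 60 [3.6 0.1 3.5] -19.8 19.4
234 64 [3.7 0.7 1.9] -19.7 19.9
235 66 [3.7 0.1 0.3] -20.0 19.8
236 69 [ 3.6 -0.1 -0.7] -19.9 19.5
237 70 [ 3.4  0.2 -1.8] -19.7 19.9
238 70 [ 3.   0.2 -2.4] -19.7 19.9
239 70 [ 2.7  0.2 -3.1] -20.0 19.8
240 70 [ 2.4 -0.2 -3.9] -19.9 19.6
241 72 [ 2.1  0.2 -4.6] -19.7 20.0
242 72 [ 1.8  0.2 -5.3] -19.5 19.8
243 73 [ 1.5 -0.1 -6.1] -19.9 19.6
244 71 [ 1.1  0.3 -6.5] -19.3 19.6
245 73 [ 0.8 -0.  -7.3] -19.6 19.5
246 75 [ 0.6 -0.  -8.3] -20.0 19.8
247 74 [-0.9 -0.1 -6.5] -19.9 19.8
248 75 [-1.4 -0.  -6.9] -19.7 19.6
2
[... 1053 characters left out ...]
6.7
277 9 [ -3.3   2.5 -35. ] -15.2 16.6
278 8 [ -1.9   0.8 -38. ] -15.2 16.8
279 6 [ -2.3   6.  -38.2] -15.1 16.8
280 7 [ -2.2   3.  -39.3] -15.2 16.7
281 7 [ -2.8   3.  -39.3] -15.2 16.7
282 6 [ -3.6   0.7 -38.9] -15.2 16.7
283 6 [ -2.7   0.7 -41.2] -15.2 16.6
284 3 [ -4.1   6.  -39.8] -15.1 16.6
285 5 [ -3.3   3.9 -41.9] -15.2 16.7
286 4 [ -4.2   8.6 -41.5] -15.2 16.7
287 3 [ -5.2   6.  -40.8] -15.1 16.6
288 3 [ -5.8   6.1 -40.8] -15.0 16.6
289 3 [ -6.3   6.1 -40.8] -15.0 16.6
290 1 [ -6.2  16.6 -41.8] 16.6 16.6
291 1 [ -5.8  16.5 -43.3] 16.5 16.5
292 2 [ -5.8  16.6 -44. ] 16.5 16.7
293 1 [ -7.1  16.5 -42.9] 16.5 16.5
294 1 [ -7.2  16.5 -43.6] 16.5 16.5
295 1 [ -8.1  16.6 -43.2] 16.6 16.6
```

arm_command:
  commands:
    - {"tx":0,"ty":-1,"tz":0.7,"ax":0.1,"ay":-0.29,"az":-0.17}
    - {"tx":0,"ty":-1,"tz":0.7,"ax":0.1,"ay":-0.29,"az":-0.17}
    - {"tx":0,"ty":-1,"tz":0.7,"ax":0.1,"ay":-0.29,"az":-0.17}
    - {"tx":0,"ty":-1,"tz":0.7,"ax":0.1,"ay":-0.29,"az":-0.17}
    - {"tx":0,"ty":-1,"tz":0.7,"ax":0.1,"ay":-0.29,"az":-0.17}
    - {"tx":0,"ty":-1,"tz":0,"ax":0.1,"ay":-0.29,"az":-0.17}
    - {"tx":0,"ty":-1,"tz":0,"ax":0.1,"ay":-0.29,"az":-0.17}
    - {"tx":0,"ty":-1,"tz":0,"ax":0.1,"ay":-0.29,"az":-0.17}
    - {"tx":0,"ty":-1,"tz":0,"ax":0.1,"ay":-0.29,"az":-0.17}
    - {"tx":0,"ty":-1,"tz":0,"ax":0.1,"ay":-0.29,"az":-0.17}
    - {"tx":0,"ty":-1,"tz":0,"ax":0.1,"ay":-0.29,"az":-0.17}
    - {"tx":0,"ty":-1,"tz":0,"ax":0.1,"ay":-0.29,"az":-0.17}
    - {"tx":0,"ty":-1,"tz":0,"ax":0.1,"ay":-0.29,"az":-0.17}
    - {"tx":0,"ty":-1,"tz":0,"ax":0.1,"ay":-0.29,"az":-0.17}
    - {"tx":0,"ty":-1,"tz":0,"ax":0.1,"ay":-0.29,"az":-0.17}
    - {"tx":0,"ty":-1,"tz":0,"ax":0.1,"ay":-0.29,"az":-0.17}
    - {"tx":0,"ty":-1,"tz":0,"ax":0.1,"ay":-0.29,"az":-0.17}
    - {"tx":0,"ty":-1,"tz":0,"ax":0.1,"ay":-0.29,"az":-0.17}
    - {"tx":0,"ty":-1,"tz":0,"ax":0.1,"ay":-0.29,"az":-0.17}
    - {"tx":0,"ty":-1,"tz":0,"ax":0.1,"ay":-0.29,"az":-0.17}

```text
time: 19.02
position: [0.476, -0.1723, 0.2334]
tcp_rot: [0.67, 2.475, 0.332]
ft_force: [-0.1, 0.3, -0.3]
opening: 0.0316
```

```bash
cat >> kin.py <<'E'
CH=chest_axes();OO=np.array([.574,-.2997,0]);AX=np.array([-np.sin(np.radians(35)),0,np.cos(np.radians(35))])
HOLE=np.array([-.108,-.0783,.09])
RI=toolR(TH,np.radians(35))@R.from_euler('z',.7).as_matrix()
PIN=np.array([-.0012,0,.0113])
def target(h,Rt=RI): # pin origin h above hole along axis
    return CH@(OO+HOLE+h*AX)-Rt@PIN
E
python3 - <<'E'
from kin import *
plan(target(.050),RI);print(target(.05),env.state()['joint_positions'])
E
```

```text
shift mm [  11.8 -126.5  -93.7] in rows [ 0.59 -6.33 -4.69] turn rows(0.1) [0.07 0.02 0.01]
[ 0.48786329 -0.29877284  0.13968759] [-0.64920053 -0.05037184  2.23790535  0.75736459  0.64817223 -2.23778902]
```

arm_command:
  commands:
    - {"tx":0.1,"ty":-1,"tz":0,"ax":0.07,"ay":0.02,"az":0.01}
    - {"tx":0.1,"ty":-1,"tz":0,"ax":0,"ay":0,"az":0}
    - {"tx":0.1,"ty":-1,"tz":0,"ax":0,"ay":0,"az":0}
    - {"tx":0.1,"ty":-1,"tz":-0.7,"ax":0,"ay":0,"az":0}
    - {"tx":0.1,"ty":-1,"tz":-0.8,"ax":0,"ay":0,"az":0}
    - {"tx":0.1,"ty":-0.9,"tz":-1,"ax":0,"ay":0,"az":0}
    - {"tx":0,"ty":-0.4,"tz":-1,"ax":0,"ay":0,"az":0}
    - {"tx":0,"ty":0,"tz":-1,"ax":0,"ay":0,"az":0}
    - {"tx":0,"ty":0,"tz":-0.2,"ax":0,"ay":0,"az":0}
    - {"tx":0,"ty":0,"tz":0,"ax":0,"ay":0,"az":0}

```text
time: 20.27
position: [0.4884, -0.2979, 0.1395]
tcp_rot: [0.672, 2.479, 0.341]
ft_force: [-0.9, -0.1, -1.2]
opening: 0.0316
```

```bash
python3 - <<'E'
from kin import *
plan(target(.050),RI);print(env.state()['joint_positions'])
cap('wrist','w8');f=load('w8')
cv2.imwrite('pics/w8b.png',cv2.resize(f['p'][130:330,150:390,::-1],None,fx=3,fy=3,interpolation=cv2.INTER_CUBIC))
cap('scene','s8');f=load('s8')
cv2.imwrite('pics/s8b.png',cv2.resize(f['p'][90:230,220:400,::-1],None,fx=4,fy=4,interpolation=cv2.INTER_CUBIC))
E
```

```text
shift mm [-0.6 -0.9  0.2] in rows [-0.03 -0.04  0.01] turn rows(0.1) [-0.   -0.02 -0.  ]
[-0.86495379  0.2714037   2.13906022  0.97950883  0.63489221 -2.69136957]
```

View pics/w8b.png

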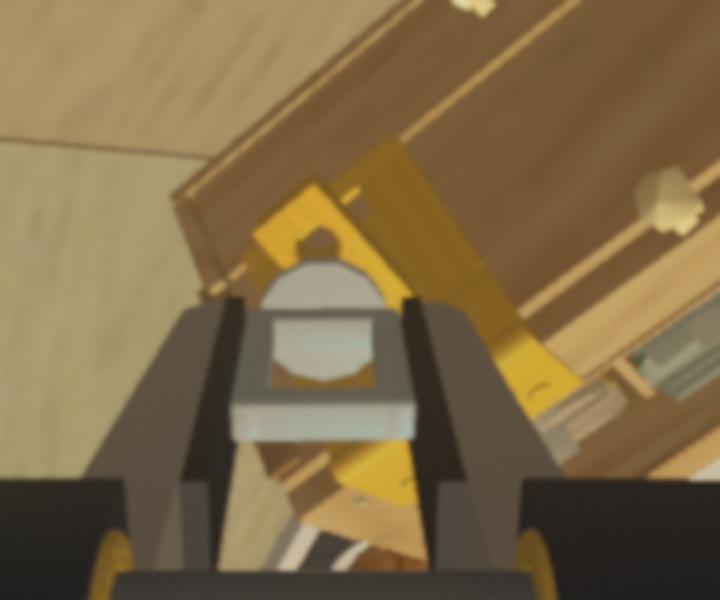

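View pics/s8b.png

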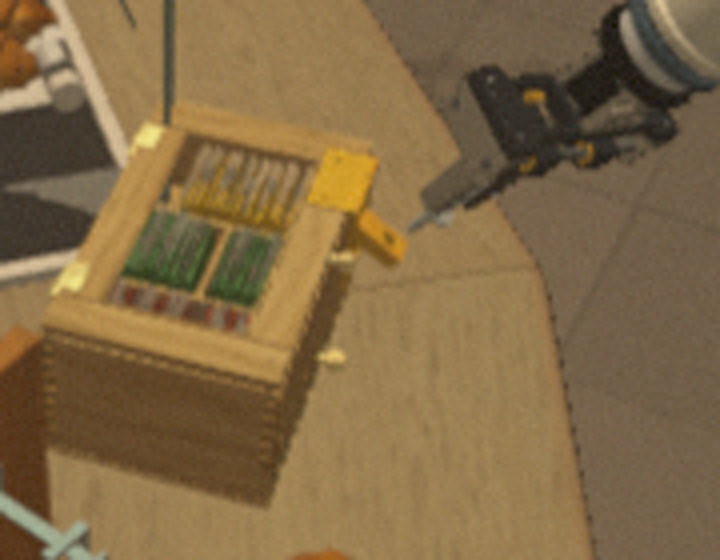

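```bash
python3 - <<'E'
from kin import *
f=load('w8');P,M,_=st()
g=cv2.cvtColor(f['p'],cv2.COLOR_RGB2HSV)
for v in range(202,219): print(v,' '.join('%3d'%x for x in g[v,244:270,2]))
W=cloud(f);Q=(W-P)@M*1000
nn=M.T@(CH@AX); p0=M.T@(CH@(OO+HOLE)-P)
print('hole expected in tool',p0*1000)
def ray(u,v):
    y=cv2.undistortPoints(np.array([[[u,v]]],float),f['K'],f['dist'])[0,0]
    A=R.from_rotvec(f['att']).as_matrix();d=M.T@(A@np.array([y[0],y[1],1]));c=M.T@(f['xyz']-P)
    return (c+d*(nn@(p0-c))/(nn@d))*1000
for uv in [(255.7,212.2),(256.3,212.5)]: print(uv,ray(*uv))
# staple surface check depth
for uv in [(240,208),(262,198),(256,194),(272,212)]: print(uv,Q[uv[1],uv[0]],nn@(Q[uv[1],uv[0]]-p0*1000))
# collar edges
for v in (217,220,223,226,229,245,272,276):
    r=Q[v]; k=np.where((g[v,:,1]<80)&(abs(r[:,1])<17)&(abs(r[:,0])<30)&(r[:,2]<20))[0]; print(v,k.min() if len(k) else None,k.max() if len(k) else None,np.round(r[k].mean(0),1) if len(k) else None)
E
```

```text
202 203 205 207 210 211 211 209 207 206 206 208 209 209 209 210 211 211 210 208 198 177 149 127 120 119 120
203 204 204 205 208 210 211 211 209 207 206 206 207 207 208 209 210 211 211 210 207 198 177 148 127 119 120
204 205 204 204 206 208 210 211 210 209 207 206 202 197 198 202 206 209 211 211 211 207 198 177 148 126 121
205 206 206 205 204 206 208 208 208 208 205 198 184 170 171 182 193 201 207 210 211 210 207 197 175 144 125
206 207 207 206 205 204 205 204 203 202 192 174 150 135 136 146 162 180 196 207 210 210 210 207 195 171 141
207 207 207 207 206 204 204 203 199 187 164 141 126 122 122 125 132 150 176 197 207 210 211 210 206 194 168
208 207 207 207 206 203 201 199 185 160 136 124 121 121 121 122 123 131 155 183 199 208 211 211 210 206 191
209 207 207 206 203 195 185 179 156 134 124 121 121 121 122 122 122 124 137 164 190 205 210 211 211 210 203
210 207 207 205 199 180 152 140 129 122 121 121 121 121 121 121 121 121 126 149 180 200 209 211 211 211 209
211 206 206 204 195 172 136 121 120 121 120 122 122 122 121 122 121 121 123 140 171 196 207 210 210 211 211
212 205 205 204 193 
[... 710 characters left out ...]
6 137 132 140 157 177 191
hole expected in tool [-0.74624988 -0.95739383 61.19475552]
(255.7, 212.2) [-1.66582674 -0.59846211 61.19393743]
(256.3, 212.5) [-1.92631007 -0.11082123 61.19333392]
(240, 208) [  2.03954448 -13.29593535  61.01349684] 0.1945742053728389
(262, 198) [ 9.16513197  4.55323862 65.23439717] -4.039855889353454
(256, 194) [13.40548239 -0.32295759 62.52886491] -1.3274502527336713
(272, 212) [-2.02539408 12.73426226 62.58261842] -1.4017071058572783
217 251 263 [14.8  0.8  8.2]
220 245 269 [12.9  0.5  7.7]
223 242 272 [11.   0.5  7.6]
226 239 275 [8.9 0.5 7.6]
229 238 276 [6.9 0.5 7.4]
245 226 285 [ 1.7 -0.1 -4.5]
272 219 289 [  1.2  -0.9 -34. ]
276 218 289 [ -0.8  -2.7 -34.5]
```

```bash
python3 - <<'E'
from kin import *
P,M,_=st()
f8=load('w8')
A=R.from_rotvec(f8['att']).as_matrix();print('w8 cam in tool',M.T@(f8['xyz']-P)*1000,R.from_matrix(M.T@A).as_rotvec())
c=eyes.get_calibration('wrist');print('now',M.T@(c['xyz']-P)*1000, R.from_matrix(M.T@R.from_rotvec(c['attitude']).as_matrix()).as_rotvec())
P0=np.array([0.14471713, 0.60761899, 0.21402794]);M0=R.from_rotvec([-3.66487838e-01, -3.12001950e+00,  1.65834101e-03]).as_matrix()
f0=load('wrist0');A0=M0.T@R.from_rotvec(f0['att']).as_matrix();c0=M0.T@(f0['xyz']-P0);print('start',c0*1000,R.from_matrix(A0).as_rotvec())
# everything in nominal frame
def tool(u,v,z=None,d=None):
    y=cv2.undistortPoints(np.array([[[u,v]]],float),f8['K'],f8['dist'])[0,0];r=A0@np.array([y[0],y[1],1]);
    t=(z-c0[2])/r[2]; return (c0+t*r)*1000
print('hole',tool(255.5,212.1,.0612),tool(255.5,212.1,.0620))
# collar in w8/w7: front rim bottom edge
for tag in('w7','w8'):
    f=load(tag);g=cv2.cvtColor(f['p'],cv2.COLOR_RGB2HSV)
    m=(g[...,1]<80).astype(np.uint8)
    print(tag)
    for v in range(213,232,2):
        k=np.where(m[v,230:290])[0]+230
        if len(k): a,b=tool(k.min(),v,.0078),tool(k.max(),v,.0078); print(v,k.min(),k.max(),np.round(a,1),np.round(b,1))
E
```

```text
w8 cam in tool [  83.98552148    0.60622529 -169.5709788 ] [-0.23522304 -0.23471444  1.5592701 ]
now [  83.51572285    0.71136421 -169.9062356 ] [-0.23598887 -0.23572521  1.55834646]
start [  83.43337647    0.44406867 -170.39266192] [-0.23604651 -0.2355609   1.55801925]
hole [-2.73292795 -0.87396813 61.2       ] [-3.03057574 -0.87852107 62.        ]
w7
217 249 265 [13.8 -4.7  7.8] [13.8  5.4  7.8]
219 245 269 [12.5 -7.2  7.8] [12.5  8.   7.8]
221 242 272 [11.1 -9.1  7.8] [11.1  9.9  7.8]
223 241 274 [ 9.8 -9.8  7.8] [ 9.8 11.2  7.8]
225 239 275 [  8.4 -11.1   7.8] [ 8.4 11.8  7.8]
227 238 276 [  7.  -11.8   7.8] [ 7.  12.5  7.8]
229 237 277 [  5.6 -12.4   7.8] [ 5.6 13.2  7.8]
231 236 289 [  4.2 -13.1   7.8] [ 4.2 20.9  7.8]
w8
217 251 263 [13.8 -3.4  7.8] [13.8  4.2  7.8]
219 247 267 [12.5 -6.   7.8] [12.5  6.7  7.8]
221 243 271 [11.1 -8.5  7.8] [11.1  9.3  7.8]
223 242 272 [ 9.8 -9.2  7.8] [9.8 9.9 7.8]
225 240 274 [  8.4 -10.5   7.8] [ 8.4 11.2  7.8]
227 239 275 [  7.  -11.1   7.8] [ 7.  11.9  7.8]
229 237 276 [  5.6 -12.4   7.8] [ 5.6 12.5  7.8]
231 237 277 [  4.2 -12.5   7.8] [ 4.2 13.2  7.8]
```

```bash
python3 - <<'E'
from kin import *
P0=np.array([0.14471713, 0.60761899, 0.21402794]);M0=R.from_rotvec([-3.66487838e-01, -3.12001950e+00,  1.65834101e-03]).as_matrix()
f0=load('wrist0');A0=M0.T@R.from_rotvec(f0['att']).as_matrix();c0=M0.T@(f0['xyz']-P0)
for tag in('w7','w8'):
    f=dict(load(tag));f['att']=R.from_matrix(A0).as_rotvec();f['xyz']=c0
    W=cloud(f)*1000
    print(tag)
    for v in list(range(216,232,3))+list(range(256,282)):
        k=W[v][(abs(W[v,:,1])<9)&(W[v,:,2]<30)]
        if len(k): print(v,np.round(np.nanmedian(k,0),1),f['p'][v,257])
E
```

```text
w7
216 [13.8  0.7  9.6] [112 104  84]
219 [12.9  0.7  6.8] [154 166 161]
222 [11.  -0.3  6.4] [156 168 163]
225 [8.9 0.1 6.7] [156 169 162]
228 [6.9 0.1 6.4] [157 169 162]
231 [ 4.8 -0.3  6.5] [154 167 157]
256 [-13.1   0.7   6.8] [161 151 121]
259 [  4.4   5.1 -28.6] [122  97  67]
260 [  4.3   0.1 -29.5] [95 86 71]
261 [  4.4  -0.1 -30.7] [89 84 72]
262 [  4.4  -0.1 -31.6] [96 92 79]
263 [  4.2  -0.1 -32.4] [116 111  98]
264 [  3.9  -0.1 -32.9] [137 136 123]
265 [  3.6  -0.1 -33.2] [149 155 145]
266 [  3.1  -0.1 -33.4] [154 166 155]
267 [  2.5  -0.1 -33.5] [154 166 156]
268 [  1.9  -0.1 -33.4] [154 166 155]
269 [  1.5  -0.1 -33.6] [154 165 154]
270 [  0.7  -0.1 -33.3] [154 164 153]
271 [  0.   -0.1 -33.2] [154 163 152]
272 [ -0.5   0.1 -33.3] [154 163 150]
273 [ -1.   -0.1 -33.4] [155 164 148]
274 [ -1.6  -0.4 -33.4] [154 162 144]
275 [ -2.2  -0.1 -33.4] [154 155 134]
276 [ -3.1  -0.1 -32.9] [155 138 108]
w8
216 [13.9  0.7  9.3] [109  98  79]
219 [12.8  0.7  7. ] [167 160 140]
222 [10.9  0.1  6.6] [170 162 143]
225 [9.  0.1 6.4] [171 164 144]
228 [6.9 0.1 6.6] [172 164 145]
231 [4.7 0.1 6.6] [166 159 140]
256 [-12.5   0.7   5.7] [159 147 120]
259 [  4.4   3.8 -28.7] [113  95  66]
260 [  4.4   0.1 -29.6] [101  93  77]
261 [  4.4  -0.1 -30.6] [99 93 80]
262 [  4.4  -0.1 -31.7] [101  95  82]
263 [  4.3  -0.1 -32.5] [109 103  89]
264 [  4.1  -0.1 -33.2] [127 121 105]
265 [  3.6  -0.1 -33.3] [150 144 126]
266 [  3.1  -0.1 -33.4] [166 160 142]
267 [  2.5  -0.1 -33.4] [168 164 146]
268 [  1.9  -0.1 -33.4] [168 166 148]
269 [  1.4  -0.1 -33.5] [167 168 150]
270 [  0.7  -0.1 -33.3] [167 169 153]
271 [  0.2  -0.4 -33.5] [167 170 154]
272 [ -0.4  -0.1 -33.4] [168 172 155]
273 [ -1.   -0.1 -33.4] [169 173 155]
274 [ -1.5  -0.4 -33.5] [169 172 155]
275 [ -2.2  -0.1 -33.4] [166 166 147]
276 [ -2.8  -0.1 -33.3] [153 146 122]
```

```bash
python3 - <<'E'
from kin import *
P,M,_=st()
P0=np.array([0.14471713, 0.60761899, 0.21402794]);M0=R.from_rotvec([-3.66487838e-01, -3.12001950e+00,  1.65834101e-03]).as_matrix()
f0=load('wrist0');A0=M0.T@R.from_rotvec(f0['att']).as_matrix();c0=M0.T@(f0['xyz']-P0)
f=dict(load('w8'));f['att']=R.from_matrix(A0).as_rotvec();f['xyz']=c0;W=cloud(f)*1000
hs=cv2.cvtColor(f['p'],cv2.COLOR_RGB2HSV)
m=(hs[...,1]>160)&(hs[...,2]>195);sel=np.zeros_like(m);sel[190:216,236:285]=m[190:216,236:285]
Q=W[sel];Q=Q[(Q[:,2]>50)&(Q[:,2]<75)];A=np.c_[Q[:,:2],np.ones(len(Q))];co=np.linalg.lstsq(A,Q[:,2],rcond=None)[0];print('staple plane in tool z=',co,len(Q),'at hole',co@[-2.8,-.9,1])
s=load('s8');As=R.from_rotvec(s['att']).as_matrix();rv=cv2.Rodrigues(As.T)[0];t=-As.T@s['xyz']
pr=lambda p:cv2.projectPoints(np.array([p]),rv,t,s['K'],s['dist'])[0][0,0]
pin=lambda h:P+M@np.array([.0004,.0002,.0106+h])
print('pred tip',pr(pin(.030)),'pred collar',pr(pin(0)),'pred hole',pr(CH@(OO+HOLE)))
print('1mm along tool x,y of hole:',pr(CH@(OO+HOLE)+M[:,0]*.001)-pr(CH@(OO+HOLE)),pr(CH@(OO+HOLE)+M[:,1]*.001)-pr(CH@(OO+HOLE)))
cv2.imwrite('pics/s8c.png',cv2.resize(s['p'][130:170,300:350,::-1],None,fx=14,fy=14,interpolation=cv2.INTER_CUBIC))
E
```

```text
staple plane in tool z= [-1.56559296e-02 -2.42965428e-03  6.01463797e+01] 373 at hole 60.19240296863431
pred tip [321.59272575 146.41281863] pred collar [328.55183308 141.40159043] pred hole [317.0669865  149.36342758]
1mm along tool x,y of hole: [0.13778834 0.29318446] [-0.21722955  0.03412236]
```

View pics/s8c.png

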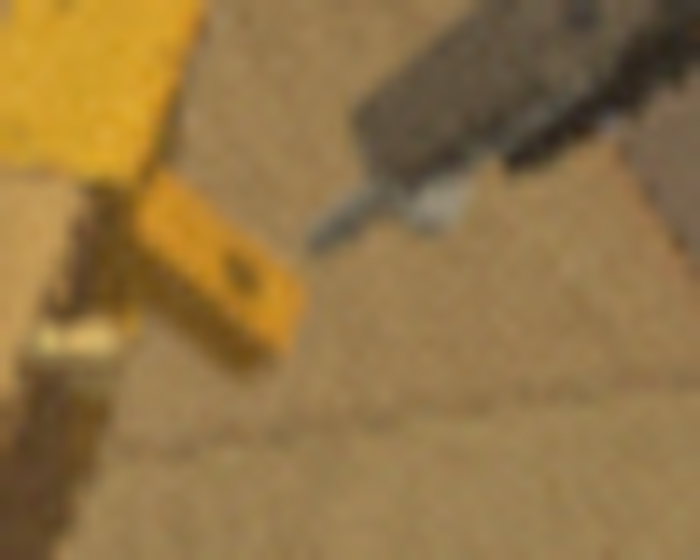

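arm_command:
  commands:
    - {"tx":0.09,"ty":-0.13,"tz":0.05,"ax":0,"ay":0,"az":0}
    - {"tx":0.113,"ty":0.019,"tz":-0.164,"ax":0,"ay":0,"az":0}
    - {"tx":0.113,"ty":0.019,"tz":-0.164,"ax":0,"ay":0,"az":0}
    - {"tx":0,"ty":0,"tz":0,"ax":0,"ay":0,"az":0}

```text
time: 20.88
position: [0.4947, -0.2995, 0.1334]
tcp_rot: [0.672, 2.479, 0.341]
ft_force: [0.4, 0.6, -0.5]
opening: 0.0316
```

```bash
python3 - <<'E'
from kin import *
plan(target(.042),RI)
P,M,_=st();print(P)
cap('wrist','w9');cap('scene','s9')
P0=np.array([0.14471713, 0.60761899, 0.21402794]);M0=R.from_rotvec([-3.66487838e-01, -3.12001950e+00,  1.65834101e-03]).as_matrix()
f0=load('wrist0');A0=M0.T@R.from_rotvec(f0['att']).as_matrix();c0=M0.T@(f0['xyz']-P0)
f=dict(load('w9'));f['att']=R.from_matrix(A0).as_rotvec();f['xyz']=c0;W=cloud(f)*1000
hs=cv2.cvtColor(f['p'],cv2.COLOR_RGB2HSV)
m=(hs[...,1]>160)&(hs[...,2]>195);sel=np.zeros_like(m);sel[186:216,236:285]=m[186:216,236:285]
Q=W[sel];Q=Q[(Q[:,2]>40)&(Q[:,2]<75)];A=np.c_[Q[:,:2],np.ones(len(Q))];co=np.linalg.lstsq(A,Q[:,2],rcond=None)[0];print('plane',co,len(Q))
for v in range(196,220): print(v,' '.join('%3d'%x for x in hs[v,242:272,2]))
s=load('s9')
a=cv2.resize(s['p'][130:170,300:350,::-1],None,fx=8,fy=8,interpolation=cv2.INTER_CUBIC)
b=cv2.resize(f['p'][180:240,220:295,::-1],None,fx=320/60,fy=320/60,interpolation=cv2.INTER_CUBIC)
cv2.imwrite('pics/c9.png',np.hstack([a,b]))
E
```

```text
shift mm [-2.3  1.5 -0.3] in rows [-0.11  0.08 -0.01] turn rows(0.1) [-0.   -0.02 -0.  ]
[ 0.49465829 -0.29951751  0.13343291]
plane [-3.72394037e-03  2.26364216e-03  5.17505293e+01] 392
196 122 122 121 120 123 135 154 175 193 205 209 210 211 211 211 211 210 206 190 159 132 123 134 162 184 184 165 145 127 122
197 122 121 120 124 138 162 185 197 204 208 209 210 210 211 211 211 211 210 202 185 156 131 127 143 159 155 136 125 121 121
198 120 120 124 139 166 190 202 205 205 206 208 209 210 210 210 211 211 211 209 201 182 151 129 125 129 128 123 122 121 121
199 120 126 142 168 191 205 209 208 206 206 207 208 209 210 210 211 211 211 211 208 199 177 149 128 121 120 121 121 122 121
200 132 149 172 192 204 210 211 210 208 206 206 207 209 210 210 210 211 211 211 211 207 198 176 148 127 120 120 121 121 122
201 158 180 195 202 207 209 211 212 210 208 206 206 207 209 210 210 210 211 211 211 210 207 198 177 148 126 120 120 121 122
202 185 198 203 204 205 207 210 212 212 210 207 206 206 207 209 210 210 210 211 211 211 210 207 198 175 144 125 120 120 121
203 201 205 205 204 204 206 208 211 212 212 2
[... 1362 characters left out ...]
 119 119 121 120 120 120 120 121 120 119 119 126 149 181 203 208 209 209 210 211
215 202 207 208 207 206 203 194 174 147 123 115 115 115 116 115 115 115 116 116 115 116 127 154 183 201 207 208 208 209 210
216 188 204 208 208 206 203 191 169 146 121 111 111 111 111 110 110 110 111 112 112 113 122 147 176 195 203 207 208 209 209
217 169 194 204 206 202 192 177 150 132 122 122 124 125 125 125 125 126 126 127 126 126 124 131 151 174 189 199 205 207 208
218 149 172 189 192 183 164 147 132 132 141 147 150 152 152 152 153 153 153 154 153 152 147 138 133 139 157 176 191 200 205
219 134 143 154 157 149 136 136 143 152 161 165 166 167 166 167 167 168 168 167 167 167 165 160 150 138 134 140 158 177 192
```

View pics/c9.png

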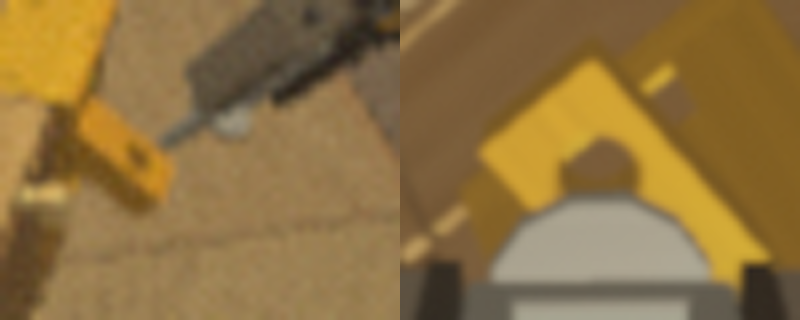

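```bash
cat >> kin.py <<'E'
P0=np.array([0.14471713, 0.60761899, 0.21402794]);M0=R.from_rotvec([-3.66487838e-01, -3.12001950e+00,  1.65834101e-03]).as_matrix()
f0=load('wrist0');A0=M0.T@R.from_rotvec(f0['att']).as_matrix();c0=M0.T@(f0['xyz']-P0)
def tl(u,v,z):
    y=cv2.undistortPoints(np.array([[[u,v]]],float),f0['K'],f0['dist'])[0,0];r=A0@np.array([y[0],y[1],1]);return (c0+(z-c0[2])/r[2]*r)*1000
E
python3 - <<'E'
from kin import *
for uv in [(249.4,212.7),(264.4,212.7),(257,205.4),(252.3,208),(261.8,208)]: print(uv,tl(*uv,.0517))
# expected pixel of a 6mm circle centred on pin axis (.4,.2,51.7)
for x0 in (.4,):
  for d in [(6,0),(0,6),(0,-6)]:
    p=np.array([x0+d[0],.2+d[1],51.7])/1000; pc=A0.T@(p-c0); print(d,cv2.projectPoints(pc.reshape(1,1,3),np.zeros(3),np.zeros(3),f0['K'],f0['dist'])[0].ravel())
E
```

```text
(249.4, 212.7) [ 0.30160805 -5.60183817 51.7       ]
(264.4, 212.7) [ 0.29938679  6.15502385 51.7       ]
(257, 205.4) [ 6.35342188  0.35650194 51.7       ]
(252.3, 208) [ 4.20875765 -3.30989603 51.7       ]
(261.8, 208) [ 4.2074024   4.09981601 51.7       ]
(6, 0) [256.79877986 205.34342942]
(0, 6) [264.4582851  212.57955099]
(0, -6) [249.14617227 212.58226585]
```

Hole and pin axis agree within 0.2 mm, so I go in along the axis, watching the force.

arm_command:
  commands:
    - {"tx":0.113,"ty":0.0194,"tz":-0.164,"ax":0,"ay":0,"az":0}
    - {"tx":0.113,"ty":0.0194,"tz":-0.164,"ax":0,"ay":0,"az":0}
    - {"tx":0.113,"ty":0.0194,"tz":-0.164,"ax":0,"ay":0,"az":0}
    - {"tx":0.113,"ty":0.0194,"tz":-0.164,"ax":0,"ay":0,"az":0}
    - {"tx":0,"ty":0,"tz":0,"ax":0,"ay":0,"az":0}

```text
time: 21.6
position: [0.5037, -0.298, 0.1203]
tcp_rot: [0.672, 2.479, 0.341]
ft_force: [-0.5, -0.1, 0.2]
opening: 0.0317
```

```bash
python3 - <<'E'
from kin import *
P,M,_=st();print(M.T@env.state()['ft_force'],M.T@env.state()['moment'],(M.T@(P-[0.49465829,-0.29951751,0.13343291]))*1000)
cap('wrist','w10');cap('scene','s10')
f=load('w10');s=load('s10')
a=cv2.resize(s['p'][130:170,300:350,::-1],None,fx=8,fy=8,interpolation=cv2.INTER_CUBIC)
b=cv2.resize(f['p'][180:240,220:295,::-1],None,fx=320/60,fy=320/60,interpolation=cv2.INTER_CUBIC)
cv2.imwrite('pics/c10.png',np.hstack([a,b]))
E
```

```text
[ 0.17733611 -0.23152251 -0.44227628] [0.29113015 0.23837743 0.03419491] [-0.08609311 -0.02110033 15.99329449]
```

View pics/c10.png

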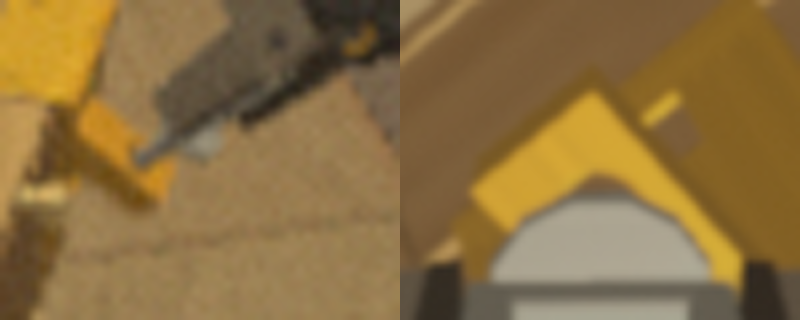

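arm_command:
  commands:
    - {"tx":0.113,"ty":0.0194,"tz":-0.164,"ax":0,"ay":0,"az":0}
    - {"tx":0.113,"ty":0.0194,"tz":-0.164,"ax":0,"ay":0,"az":0}
    - {"tx":0.113,"ty":0.0194,"tz":-0.164,"ax":0,"ay":0,"az":0}
    - {"tx":0,"ty":0,"tz":0,"ax":0,"ay":0,"az":0}

```text
time: 22.2
position: [0.5105, -0.2969, 0.1105]
tcp_rot: [0.672, 2.479, 0.341]
ft_force: [-0.8, -0.1, -1.0]
opening: 0.0321
```

arm_command:
  commands:
    - {"tx":0.113,"ty":0.0194,"tz":-0.164,"ax":0,"ay":0,"az":0}
    - {"tx":0.113,"ty":0.0194,"tz":-0.164,"ax":0,"ay":0,"az":0}
    - {"tx":0,"ty":0,"tz":0,"ax":0,"ay":0,"az":0}

```text
time: 22.58
position: [0.515, -0.2961, 0.104]
tcp_rot: [0.672, 2.479, 0.341]
ft_force: [0.6, 0.1, -0.5]
opening: 0.0315
```

arm_command:
  commands:
    - {"tx":0.085,"ty":0.0145,"tz":-0.123,"ax":0,"ay":0,"az":0}
    - {"tx":0,"ty":0,"tz":0,"ax":0,"ay":0,"az":0}

```text
time: 22.82
position: [0.5167, -0.2959, 0.1017]
tcp_rot: [0.672, 2.479, 0.341]
ft_force: [-0.6, 1.0, -1.1]
opening: 0.032
```

arm_command:
  commands:
    - {"tx":0.042,"ty":0.007,"tz":-0.061,"ax":0,"ay":0,"az":0}
    - {"tx":0,"ty":0,"tz":0,"ax":0,"ay":0,"az":0}

```text
time: 23.08
position: [0.5175, -0.2958, 0.1006]
tcp_rot: [0.672, 2.479, 0.341]
ft_force: [0.2, 0.1, -0.1]
opening: 0.032
```

```bash
python3 - <<'E'
from kin import *
P,M,_=st();print(M.T@env.state()['ft_force'],M.T@env.state()['moment'],(M.T@(P-[0.49465829,-0.29951751,0.13343291]))*1000)
cap('wrist','w11');cap('scene','s11')
f=load('w11');s=load('s11')
a=cv2.resize(s['p'][130:170,300:350,::-1],None,fx=8,fy=8,interpolation=cv2.INTER_CUBIC)
b=cv2.resize(f['p'][180:240,220:295,::-1],None,fx=320/60,fy=320/60,interpolation=cv2.INTER_CUBIC)
cv2.imwrite('pics/c11.png',np.hstack([a,b]))
E
```

```text
[-0.00824332  0.07652081  0.20848965] [ 0.28502376  0.25629834 -0.02789819] [-0.33621389 -0.07409794 40.19614638]
```

View pics/c11.png

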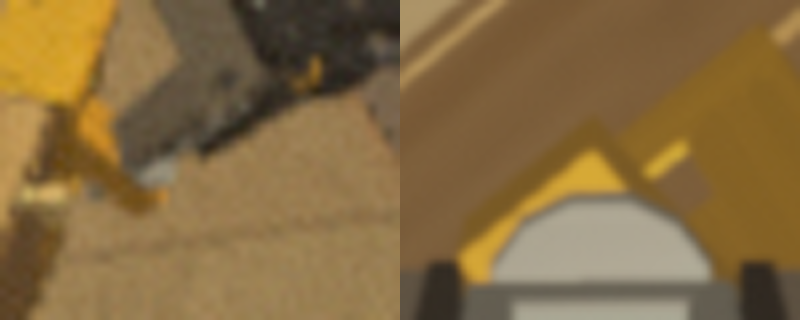

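Through the hole without contact force, about 1 mm left. I go on in 1 mm steps to contact.

arm_command:
  commands:
    - {"tx":0.028,"ty":0.005,"tz":-0.041,"ax":0,"ay":0,"az":0}
    - {"tx":0,"ty":0,"tz":0,"ax":0,"ay":0,"az":0}

```text
time: 23.42
position: [0.5181, -0.2958, 0.0998]
tcp_rot: [0.672, 2.479, 0.341]
ft_force: [0.3, 0.2, -0.8]
opening: 0.0316
```

arm_command:
  commands:
    - {"tx":0.028,"ty":0.005,"tz":-0.041,"ax":0,"ay":0,"az":0}
    - {"tx":0,"ty":0,"tz":0,"ax":0,"ay":0,"az":0}

```text
time: 23.68
position: [0.5182, -0.2958, 0.0998]
tcp_rot: [0.671, 2.478, 0.34]
ft_force: [-14.0, 0.2, 15.2]
opening: 0.0316
```

Contact came at 41 mm, as measured, so the collar is on the staple. I ease off and open.

arm_command:
  commands:
    - {"tx":-0.024,"ty":-0.004,"tz":0.035,"ax":0,"ay":0,"az":0}
    - {"tx":0,"ty":0,"tz":0,"ax":0,"ay":0,"az":0}

```text
time: 23.92
position: [0.5182, -0.2959, 0.0998]
tcp_rot: [0.672, 2.479, 0.34]
ft_force: [-4.7, -0.6, 5.0]
opening: 0.0317
```

arm_command:
  commands:
    - {"tx":0,"ty":0,"tz":0,"ax":0,"ay":0,"az":0}
    - {"tx":0,"ty":0,"tz":0,"ax":0,"ay":0,"az":0}
    - {"tx":0,"ty":0,"tz":0,"ax":0,"ay":0,"az":0}
    - {"tx":0,"ty":0,"tz":0,"ax":0,"ay":0,"az":0}
  fingers: -0.2

```text
time: 24.42
position: [0.5182, -0.2957, 0.0996]
tcp_rot: [0.672, 2.479, 0.341]
ft_force: [-0.4, -0.3, 0.2]
opening: 0.0552
```

```bash
python3 - <<'E'
from kin import *
print(env.state()['ft_force'])
cap('wrist','w12')
f=load('w12')
cv2.imwrite('pics/w12.png',cv2.resize(f['p'][130:330,150:390,::-1],None,fx=3,fy=3,interpolation=cv2.INTER_CUBIC))
E
```

```text
[-0.43010808 -0.33086934  0.16098618]
```

View pics/w12.png

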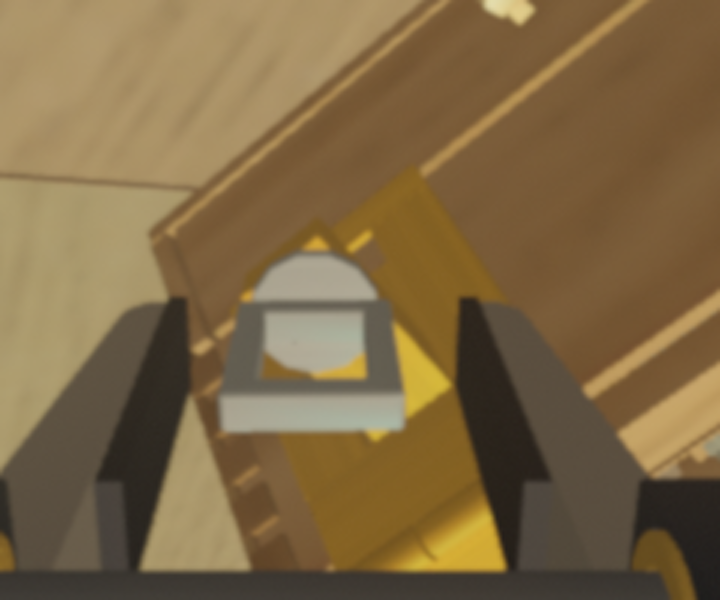

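The pin stands free of both fingers, seated. I withdraw along the tool axis.

arm_command:
  commands:
    - {"tx":-0.28,"ty":-0.05,"tz":0.41,"ax":0,"ay":0,"az":0}
    - {"tx":-0.565,"ty":-0.097,"tz":0.82,"ax":0,"ay":0,"az":0}
    - {"tx":-0.565,"ty":-0.097,"tz":0.82,"ax":0,"ay":0,"az":0}
    - {"tx":-0.565,"ty":-0.097,"tz":0.82,"ax":0,"ay":0,"az":0}
    - {"tx":-0.565,"ty":-0.097,"tz":0.82,"ax":0,"ay":0,"az":0}
    - {"tx":-0.565,"ty":0,"tz":0.82,"ax":0,"ay":0,"az":0}
    - {"tx":-0.5,"ty":0,"tz":0,"ax":0,"ay":0,"az":0}
    - {"tx":0,"ty":0,"tz":0,"ax":0,"ay":0,"az":0}
    - {"tx":0,"ty":0,"tz":0,"ax":0,"ay":0,"az":0}

```text
time: 25.6
position: [0.446, -0.3044, 0.1893]
tcp_rot: [0.673, 2.479, 0.341]
ft_force: [-0.3, 0.8, 0.3]
opening: 0.055
```

```bash
python3 - <<'E'
from kin import *
cap('wrist','w13');cap('scene','s13');cap('top','t13')
f=load('w13');s=load('s13')
cv2.imwrite('pics/w13.png',cv2.resize(f['p'][130:330,150:390,::-1],None,fx=3,fy=3,interpolation=cv2.INTER_CUBIC))
cv2.imwrite('pics/s13b.png',cv2.resize(s['p'][100:310,140:390,::-1],None,fx=2.8,fy=2.8,interpolation=cv2.INTER_CUBIC))
# plate flatness + collar distance from staple plane
W=cloud(f)@CH-OO;h=cv2.cvtColor(f['p'],cv2.COLOR_RGB2HSV)
steel=(h[...,1]<95)&(abs(W[...,1]+.078)<.03)&(W[...,0]<-.085)&(W[...,0]>-.17)&(W[...,2]>.07)&(W[...,2]<.15)
Q=(W[steel]-HOLE);d=Q@AX*1000;print('steel heights above staple',len(d),np.round(np.percentile(d,[2,10,30,50,70,90,98]),1))
br=(h[...,1]>170)&(h[...,0]>18);P=W[br];pl=(P[:,0]>-.1)&(P[:,0]<-.07)&(P[:,2]<.12)&(P[:,2]>.05)&(abs(P[:,1]+.078)>.014)&(abs(P[:,1]+.078)<.034);Q=P[pl];print('plate',len(Q),np.polyfit(Q[:,2],Q[:,0],1),Q[:,0].mean())
for t in('t4','t13'):
    w=cloud(load(t))
    for n,lo,hi in(('muf',(.38,-.06),(.52,.06)),('salt',(.72,-.02),(.79,.06))):
        k=w[(w[...,0]>lo[0])&(w[...,0]<hi[0])&(w[...,1]>lo[1])&(w[...,1]<hi[1])&(w[...,2]>.02)];print(t,n,k.mean(0),len(k))
E
```

```text
steel heights above staple 875 [ 2.8  3.8  7.4 11.  43.  44.5 45.2]
plate 1185 [ 0.00042102 -0.0830267 ] -0.0829870971525333
t4 muf [ 0.44382539 -0.00082343  0.06083061] 814
t4 salt [0.76117718 0.01423895 0.07200521] 428
t13 muf [ 0.44381639 -0.0007566   0.06080858] 820
t13 salt [0.76132919 0.0140573  0.07166903] 430
```

View pics/w13.png

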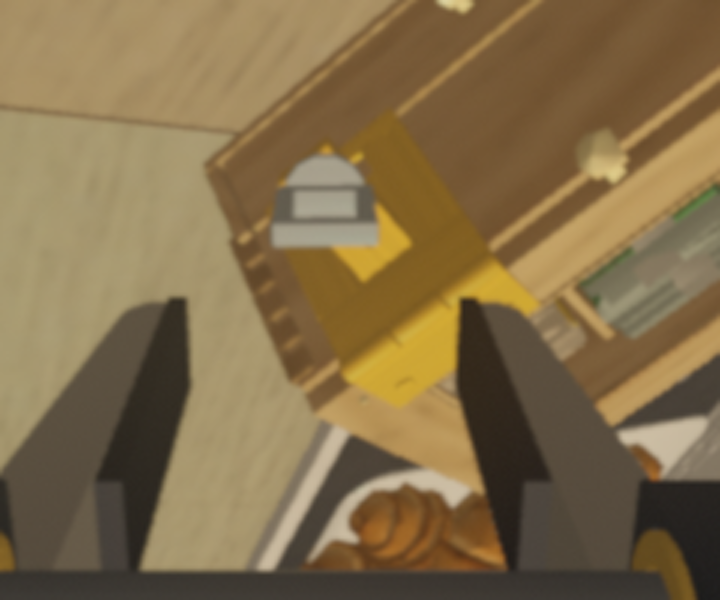

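View pics/s13b.png

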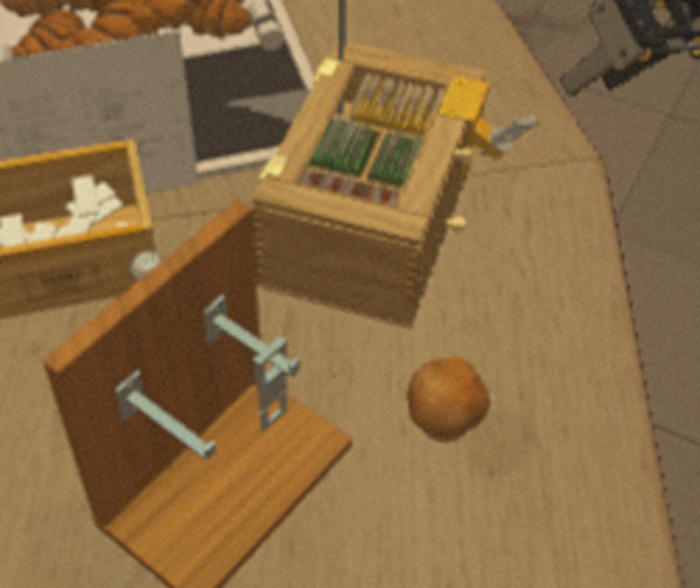

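The pin stands in the staple. Its collar top is about 4 mm and its loop top about 44 mm above the staple face, as they should be when seated. The plate is flat, the opener hangs on its hook, the muffin and shaker have not moved, and the gripper is clear.

```bash
python3 - <<'E'
from station import env
print(env.close_job())
E
```

```text
the job is handed in; nothing more can be done
None
```

The tea chest is locked and the job is handed in, at about 26 s on the robot's clock.

**What I did:** I swung the hasp plate down over the staple with closed fingers until it stopped against the chest at about 14 N. Then I lifted the pin off the left hook, slid it through the staple hole, and felt the collar land at about 20 N. I eased off, let go and backed away.

**Last checks:**
- **Hasp:** the plate lies flat and vertical at x = -83 mm in the chest frame.
- **Pin:** the collar's top is about 4 mm and the loop's top about 44 mm above the staple face, so the pin is fully seated.
- **Left alone:** the opener still hangs on its hook. The muffin and salt shaker moved by less than the measuring noise.
- **Robot:** the gripper touches nothing.

**What disagreed:**
- **Hole position:** the arm-based estimate was about 2 mm off from the wrist camera's. I followed the camera, and the pin went in without any contact force.
- **Joint 6:** it ran against its range limit during the first part of the hasp push, so some of those moves fell short. I went on with less tilt and a turned grip.

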